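# Cover the screw tin with its inner lid under the centre punch

### The arm

A 6-joint arm with a two-finger parallel gripper is mounted at the origin on the work surface. World frame = base frame: x ahead of the robot, y to its left, z up, the work surface at z = 0. Lengths are in m, angles in rad, forces in N, time in s.
With the tool pointing down it reaches from about 0.35 to 0.975 m from the base axis. Payload 4.9 kg.
Tool frame: the origin (TCP) lies at the very end of the fingers, on their centre line; the grasp point (between the pads) lies 19 mm behind it (ctrl.grasp_offset is the distance from the TCP to the grasp point, in m); y points along the fingers, z is the direction in which the jaws open and shut, and the axes are right-handed (so a half turn about y gives the same grasp; the last joint's range is limited). The gripper opens to 85 mm and grips with 20 to 120 N. Pads are 22 mm wide; open, the fingers measure 114 mm over their backs; the gripper's body (76 mm by 85 mm) begins 54 mm behind the grasp point. The pads swing forward as they close: fully open they stand 13 mm farther back than shut.
Start: joints at [-1.228, 0.053, 1.613, -0, 1.476, -0.119], TCP at [0.278, -0.56, 0.197] pointing down, gripper open.
Joint ranges: [-3.01, 3.01], [-1.01, 2.22], [0.06, 2.58], [-1.02, 4.17], [0.09, 2.62], [-3.14, 3.14]. Speed limits (rad/s): [2.57, 2.57, 3.14, 3.14, 3.14, 3.14].

### API

Orientations are given as a rotation vector (axis times angle).
In Python, from station import ctrl, eyes, finish_job, find_in, regions_of, pinpoint gives the robot as it stands.
- The arm moves only by the tool play_rows, never from a script. Its argument "moves" is a list of rows, each an object of numbers: "x", "y", "z": the shift along the world's x, y, z in cm; "turn": the turn about the world's z in degrees; "jaw": the finger opening in cm, from 0 to 8.54. A call has 1 to 8 rows; each row shifts and turns the commanded pose from where the row before left it; what a row does not reach is not made up. A row lasts 1/12 s, in which the tool goes at most 41.7 mm and 7.16 degrees, less where a joint would pass 70% of its speed; a pose out of reach is approached as far as the arm can. A call is refused whole if a number of a shift passes 4.17 or a number of a turn 7.16, either way. A call with a gripper value outside its range is refused whole. The fingers move at their own pace and stop on an object; "squeeze" is the grip in N (left out, the last holds). Time passes only in rows, so rows that do not move let the fingers close. It gives the time, the measured TCP pose, the force and the opening at its end, in the units of the state.
- ctrl.get_obs(): the state, without advancing time (a new reading comes with each control period).
- eyes.get_image(name): name is "scene" or "side" or "wrist"; returns a dict with "img" (420x560x3 uint8, red, green, blue), "camera_matrix" (3x3 intrinsics, pixels), "cam_to_world" (4x4, takes a point from camera to world coordinates). Camera axes: x right, y up, looking along -z (the intrinsics and any distortion apply to the point x, -y, -z); pixel columns grow to the right and rows downward; lengths in m; the calibration is good to about 2 mm. The wrist camera is an equidistant fisheye: a pixel r from the principal point sees the ray r / f radians off the axis. A picture is of the moment at which its call begins. There is no depth.
- finish_job(): hands the job in, once; it reports no verdict.
Trained networks look in the newest picture that a camera, given by its name, has taken for a name from the list of things; names that differ only in an ending like _2 or _b are one class to them, and where a whole thing is asked for, a point or a joint stands for the part that bears it (a point fixed in the world has none). Each returns a list of dicts, best first, with "score" (0 to 1); they miss things now and then, are a little off and sometimes report something else, mostly with a low value. They report only what shows in the picture. A call takes as long as a camera call. They do not tell look-alikes from the thing itself.
- find_in(camera, query): "point" ([column, row] in pixels, amid what is visible of it).
- regions_of(camera, query): "pixels" (420x560 bool, what is visible of it) and "point" ([column, row] in pixels, amid what is visible of it).
- pinpoint(camera, query): "point" ([column, row] in pixels: a listed point, or the origin of a listed thing).
The state is a dict: "t": time; "q": joint angles; "dq": joint speeds; "effort": joint torques, N m; "tool_pos": TCP position; "tool_rot": TCP orientation; "contact_force": force on the tool from outside, world axes, zero at the start; "wrist_torque": the same for the moment, N m; "opening": finger opening in m.
Only numpy, scipy, OpenCV 4.12 (cv2) and the standard library are available. Lean on these libraries where they do the work, as an engineer would, in place of code of your own. Each camera call takes 0.05 s, during which the arm holds its last target.

### The job

Slide the plywood board along its rails by its wooden block until its marked cross is right under the tip of the fixed punch. Then carry the two nested lids together by the inner lid's stem, lower them without dropping onto the open tin on the board so that the inner lid is fully home, let go, and lift the outer lid alone, straight up by its wooden collar, leaving the inner lid seated to keep grit off the screws. Finish still holding the outer lid level, all of it above the top of the stem, with the cross still under the punch and everything else on the table left where it was.

Things in the scene. Friction and masses are not known exactly. Their poses are not given: they have to be found in the camera images.
- mark (a point): centre of the dark 26 mm cross on the plywood board's top face (14 mm above the table). The board (350 x 120 x 12 mm) only slides lengthwise between two rails 16 mm high, with 5 N friction, and stays where left; it can overrun the punch by 20 mm or more. Axes: y = sliding direction, from the cross to the tin (180 mm away) and the block (290 mm); z up
- punch_tip (a point): point of the fixed, vertical steel centre punch (14 mm thick), 24 mm above the table, 10 mm above the board, on the line along which the cross slides; punch top at 190 mm. A grey cross-arm 30 mm wide, 113 to 137 mm above the table, holds it from a column 135 mm away on the side away from the tin (-y). Axes parallel to the board's
- block_grip (a point): upright wooden block fixed on the board to slide it by: 30 mm (x, across the board) x 24 mm (y, along it) x 50 mm high, top 64 mm above the table; this point is on its centre line, 10 mm below its top. Moves with the board
- tin_mouth (a point): centre of the rim of the open steel tin fixed on the board: outer diameter 84 mm, inner 78 mm, 60 mm high; rim 74 mm above the table. Moves with the board
- stem_grip (a point): inner lid, steel, 160 g: disc 84 mm wide, 4 thick, a chamfered plug (72 wide, 10 deep) below, an upright plain round stem 16 mm thick on top. Point on the stem's axis, 12 mm below its top, 68 above the plug's underside; z up. The stem's top 34 mm stick out of the outer lid's collar; lifted by the stem, it carries the outer lid along. Seated: disc on the tin's rim, point 58 mm above the rim
- collar_grip (a point): outer lid, steel, 130 g, loose over the inner: plate 102 mm wide, 4 thick, skirt 12 deep below, on top a round wooden collar 38 wide, 28 high, with a 20 mm hole for the stem. Point on the collar's axis, 6 mm below its top, 22 above the plate, 38 above the skirt's foot; z up. Nested, it is 28 mm below stem_grip; the skirt clears the stem's top when it is 50 mm above stem_grip
- tumbler: bystander: clear glass tumbler with screws, 72 mm across at the rim, 95 mm high, origin under its centre
- screwdriver: bystander: stubby yellow screwdriver lying flat, 115 mm long along its x
- hinge: bystander: chrome flat hinge lying open, 58 x 70 mm, 8 mm thick, origin under its centre
- shim: bystander: wooden shim block 30 x 80 x 18 mm, origin under its centre
- clamp: bystander: steel hand clamp with a black knob, tightened on a shim, lying flat, about 165 x 75 mm, 21 mm high
- spanner: bystander: steel spanner lying flat along its x
- glue: bystander: glue bottle 48 mm across, 120 mm high, origin under its centre
There are look-alikes about, which are no part of the job. What is shaped like the part that bears collar_grip but purple is not meant.

How it is judged:
On the way, in this order (a step that is already met when the one before it is completed fails the run):
1. the cross is under the punch tip (within 5 mm) (horizontal distance between mark and punch_tip below 0.005 m), for 0.3 s.
2. both lids, still nested, sit on the tin, the inner one fully home, and the gripper has let them go (horizontal distance between stem_grip and tin_mouth below 0.006 m and z of stem_grip in the frame of tin_mouth between 0.055 and 0.061 m and angle between stem_grip's own z axis and vertical below 0.06 rad and z of collar_grip in the frame of stem_grip below -0.024 m and contact force between the fingers and inner_lid below 0.1 N and contact force between the fingers and outer_lid below 0.1 N), for 0.2 s.
At the end, for the whole second after the job is handed in: cross within 6 mm of below the punch tip; inner lid home in the tin (centred within 6 mm, height within 3 mm, tilt under 0.06 rad), untouched; outer lid held still by the gripper, level within 0.3 rad, its skirt above the top of the inner stem (horizontal distance between mark and punch_tip below 0.006 m and horizontal distance between stem_grip and tin_mouth below 0.006 m and z of stem_grip in the frame of tin_mouth between 0.055 and 0.061 m and angle between stem_grip's own z axis and vertical below 0.06 rad and z of collar_grip in the frame of stem_grip above 0.05 m and angle between collar_grip's own z axis and vertical below 0.3 rad and contact force between the fingers and outer_lid above 1 N and contact force between outer_lid and inner_lid below 0.05 N and contact force between the arm and inner_lid below 0.1 N and linear speed of outer_lid below 0.05 m/s); the arm keeps its last pose, push and grip.
It fails at once if the outer lid taken off the inner lid (more than 10 mm up) while the inner lid is not seated in the tin (z of collar_grip in the frame of stem_grip above -0.018 m and not (horizontal distance between stem_grip and tin_mouth below 0.006 m and z of stem_grip in the frame of tin_mouth between 0.055 and 0.061 m and angle between stem_grip's own z axis and vertical below 0.06 rad)).
It fails at once if the lids dropped (falling faster than 0.35 m/s out of the gripper) (linear speed of inner_lid above 0.35 m/s and contact force between the fingers and inner_lid below 0.05 N and contact force between the fingers and outer_lid below 0.05 N).
It fails at once if another thing on the table moved by more than 30 mm (distance of any of tumbler, screwdriver, hinge, shim, clamp, spanner, glue from where it was at the start of the episode above 0.03 m).
It also fails if it takes over 72 s, if anything falls off the work surface, if the arm or the gripper's body presses on something with over 40 N, if the wrist force passes 120 N, or if a joint passes its speed limit or range.

## Working session

There is one attempt and no reset: what is moved stays moved. The work goes in short steps, Python scripts to look and compute and a tool call to move; the robot and the scene stay as the last step left them, time stands still between calls to the robot, and variables do not carry over. Pictures are saved under pics/ and viewed, and the job is handed in when it is done.

Besides the shell and the picture viewer there is one more tool, called by a JSON object that holds its "name" and its "arguments". play_rows: Moves the arm, as the interface text tells. Its arguments: {"type":"object","properties":{"moves":{"type":"array"},"squeeze":{"type":"number"}},"required":["moves"]}

```bash
ls; mkdir -p pics; python3 - <<'E'
from station import ctrl, eyes
import cv2
print(ctrl.get_obs()); print(ctrl.grasp_offset)
for n in ["scene","side","wrist"]:
    d=eyes.get_image(n); cv2.imwrite(f"pics/{n}0.png",d["img"][:,:,::-1]); print(n,d["camera_matrix"],d["cam_to_world"])
E
```

```text
pics
{'t': 0.0, 'q': array([-1.22799621e+00,  5.33582310e-02,  1.61432464e+00,  2.71525253e-05,
        1.47599898e+00, -1.19000750e-01]), 'dq': array([ 0.00031181,  0.00123964, -0.00155266, -0.00205898,  0.00026484,
        0.00029103]), 'effort': array([-7.22226059e-05, -3.93687522e+01, -3.70173812e+01, -1.15594535e-04,
        7.03882019e-03,  2.14540108e-05]), 'tool_pos': array([ 0.27824402, -0.55885807,  0.19544395]), 'tool_rot': array([-0.46209259,  1.96679406, -1.9625978 ]), 'contact_force': array([ 0.02600393,  0.60843627, -0.00561233]), 'wrist_torque': array([ 0.00235691, -0.00325028, -0.00072118]), 'opening': 0.08539071675172062}
0.0187
scene [[546.45045228   0.         274.61343338]
 [  0.         546.45045228 212.98862415]
 [  0.           0.           1.        ]] [[ 0.67499082 -0.52562611  0.51778817  1.20205765]
 [ 0.7376223   0.49722356 -0.45681733 -0.46671664]
 [-0.01734136  0.69027961  0.72333488  1.04463459]
 [ 0.          0.          0.          1.        ]]
side [[451.84597342   0.         288.51199794]
 [  0.         451.84597342 209.9358206 ]
 [  0.           0.           1.        ]] [[-0.68429193  0.46109769 -0.564919    0.00284973]
 [-0.72891969 -0.41073555  0.54769736  0.6284886 ]
 [ 0.02050967  0.78656546  0.6171662   0.64843595]
 [ 0.          0.          0.          1.        ]]
wrist [[325.1922621    0.         283.37581189]
 [  0.         325.1922621  213.00814702]
 [  0.           0.           1.        ]] [[ 0.44657867  0.85132019  0.27535692  0.34973104]
 [-0.89474263  0.42551093  0.13555835 -0.5235135 ]
 [-0.00176382 -0.30691104  0.95173657  0.37221353]
 [ 0.          0.          0.          1.        ]]
```

View pics/scene0.png

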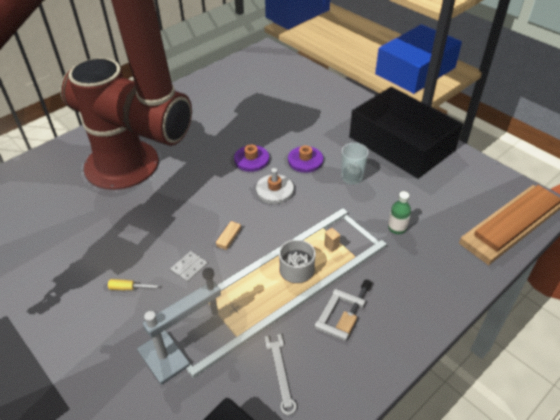

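View pics/side0.png

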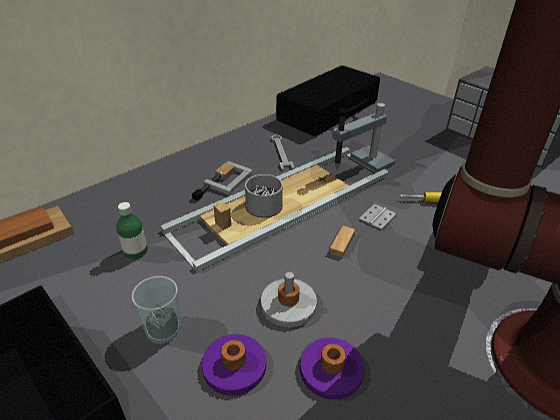

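View pics/wrist0.png

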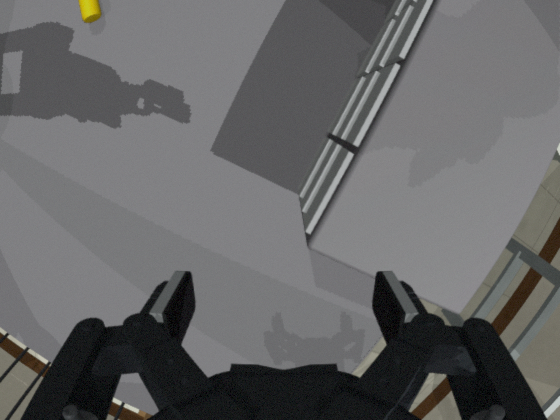

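```bash
cat > h.py <<'E'
import numpy as np, cv2
from scipy.optimize import least_squares
from scipy.spatial.transform import Rotation as R
from station import ctrl, eyes, find_in, regions_of, pinpoint
def ray(d,p,fish=False):
    K=d["camera_matrix"];T=d["cam_to_world"]
    u=(p[0]-K[0,2])/K[0,0];v=(p[1]-K[1,2])/K[1,1]
    if fish:
        r=np.hypot(u,v); s=np.sin(r)/r if r>1e-9 else 1
        c=np.array([u*s,-v*s,-np.cos(r)])
    else: c=np.array([u,-v,-1.])
    w=T[:3,:3]@c
    return T[:3,3],w/np.linalg.norm(w)
def atz(d,p,z,fish=False):
    o,w=ray(d,p,fish); return o+w*(z-o[2])/w[2]
def tri(rays):
    A=np.zeros((3,3));b=np.zeros(3)
    for o,w in rays:
        P=np.eye(3)-np.outer(w,w);A+=P;b+=P@o
    x=np.linalg.solve(A,b)
    return x,[np.linalg.norm((np.eye(3)-np.outer(w,w))@(x-o)) for o,w in rays]
def proj(d,X,fish=False):
    K=d["camera_matrix"];T=d["cam_to_world"]
    c=T[:3,:3].T@(np.asarray(X)-T[:3,3]); x,y,z=c[0],-c[1],-c[2]
    if fish:
        r=np.hypot(x,y);th=np.arctan2(r,z);return np.array([K[0,2]+K[0,0]*th*x/r,K[1,2]+K[1,1]*th*y/r])
    return np.array([K[0,2]+K[0,0]*x/z,K[1,2]+K[1,1]*y/z])
E
python3 - <<'E'
from h import *
Q=["mark","punch_tip","block_grip","tin_mouth","stem_grip","collar_grip","tumbler","screwdriver","hinge","shim","clamp","spanner","glue"]
Z=dict(mark=.014,punch_tip=.024,block_grip=.054,tin_mouth=.074)
for n in ["scene","side","wrist"]:
    d=eyes.get_image(n)
    for q in Q:
        for r in pinpoint(n,q)[:3]:
            print(n,q,round(r["score"],2),np.round(r["point"],1),np.round(atz(d,r["point"],Z.get(q,0),n=="wrist"),3))
E
```

```text
scene mark 0.89 [231.  310.2] [ 0.619 -0.089  0.014]
scene punch_tip 0.75 [210.8 317.3] [ 0.608 -0.137  0.024]
scene block_grip 0.94 [331.3 235.8] [0.643 0.207 0.054]
scene tin_mouth 0.77 [298.5 251.7] [0.636 0.103 0.074]
scene stem_grip 0.43 [270.6 172.4] [0.329 0.292 0.   ]
scene collar_grip 0.94 [248.5 149.5] [0.208 0.313 0.   ]
scene collar_grip 0.84 [272.9 181.4] [0.361 0.272 0.   ]
scene collar_grip 0.6 [306.4 149.3] [0.326 0.438 0.   ]
scene tumbler 0.83 [349.4 178.4] [0.5   0.436 0.   ]
scene screwdriver 0.85 [134.9 285.8] [ 0.403 -0.207  0.   ]
scene screwdriver 0.45 [230.2 235.6] [0.435 0.057 0.   ]
scene hinge 0.75 [189.7 265.2] [ 0.442 -0.075  0.   ]
scene shim 0.57 [228.5 236. ] [0.433 0.053 0.   ]
scene clamp 0.9 [341.2 313.4] [0.787 0.091 0.   ]
scene clamp 0.58 [334.1 236.4] [0.618 0.247 0.   ]
scene spanner 0.56 [280.2 374.3] [ 0.801 -0.109  0.   ]
scene glue 0.91 [396.3 225.8] [0.703 0.39  0.   ]
side mark 0.9 [322.  180.5] [ 0.615 -0.078  0.014]
side punch_tip 0.61 [336.1 169.2] [ 0.616 -0.131  0.024]
side block_grip 0.88 [226.  207.7] [0.641 0.195 0.054]
side tin_mouth 0.76 [259.9 182. ] [0.645 0.097 0.074]
side stem_grip 0.59 [286.6 279.2] [0.44  0.205 0.   ]
side collar_grip 0.8 [289.1 289.5] [0.417 0.22  0.   ]
side collar_grip 0.61 [231.2 351.8] [0.382 0.384 0.   ]
side collar_grip 0.56 [332.6 355.6] [0.264 0.265 0.   ]
side tumbler 0.67 [164.5 327.8] [0.498 0.44  0.   ]
side screwdriver 0.63 [424.5 197.6] [ 0.412 -0.228  0.   ]
side screwdriver 0.47 [134.3 250.8] [0.709 0.384 0.   ]
side screwdriver 0.21 [280.3 149.5] [ 0.812 -0.117  0.   ]
side hinge 0.8 [376.9 217.4] [ 0.441 -0.079  0.   ]
side shim 0.8 [341.8 246. ] [0.431 0.053 0.   ]
side clamp 0.63 [228.1 180.9] [0.784 0.086 0.   ]
side spanner 0.49 [281.1 151.5] [ 0.802 -0.112  0.   ]
side glue 0.92 [134.4 251.8] [0.706 0.386 0.   ]
side glue 0.24 [341.  246.7] [0.431 0.056 0.   ]
```

```bash
python3 - <<'E'
from h import *
D={n:eyes.get_image(n) for n in ["scene","side"]}
S,W=D["scene"],D["side"]
pts=dict(mark=([231,310.2],[322,180.5]),punch=([210.8,317.3],[336.1,169.2]),block=([331.3,235.8],[226,207.7]),tin=([298.5,251.7],[259.9,182]),
stem=([270.6,172.4],[286.6,279.2]),collar=([272.9,181.4],[289.1,289.5]),p1=([248.5,149.5],[332.6,355.6]),p2=([306.4,149.3],[231.2,351.8]))
for k,(a,b) in pts.items():
    print(k,*[np.round(v,4) for v in tri([ray(S,a),ray(W,b)])])
o=ctrl.get_obs(); print(o["t"]); M=R.from_rotvec(o["tool_rot"]).as_matrix(); print(M.round(3))
def crop(d,x0,y0,x1,y1,s,f): cv2.imwrite(f,cv2.resize(d["img"][y0:y1,x0:x1,::-1],None,fx=s,fy=s,interpolation=cv2.INTER_CUBIC))
crop(S,150,210,350,360,4,"pics/s1.png"); crop(W,180,90,380,240,4,"pics/w1.png")
E
```

```text
mark [ 0.6179 -0.0856  0.0091] [0.0026 0.0026]
punch [ 0.6127 -0.134   0.025 ] [0.0049 0.0049]
block [0.6417 0.2007 0.0572] [0.0046 0.0046]
tin [0.6389 0.101  0.0787] [0.0008 0.0008]
stem [0.3899 0.2462 0.0689] [0.0052 0.0052]
collar [0.3923 0.2444 0.039 ] [0. 0.]
p1 [0.2467 0.2854 0.0387] [0.0022 0.0022]
p2 [0.3595 0.4011 0.0409] [0.0019 0.0019]
2.35
[[-0.895 -0.     0.446]
 [-0.446  0.    -0.895]
 [-0.    -1.    -0.   ]]
```

View pics/s1.png

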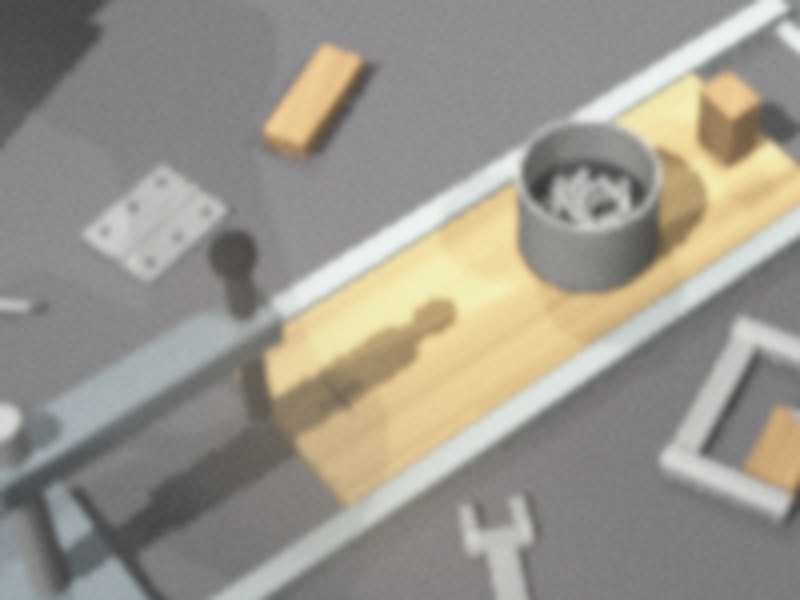

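View pics/w1.png

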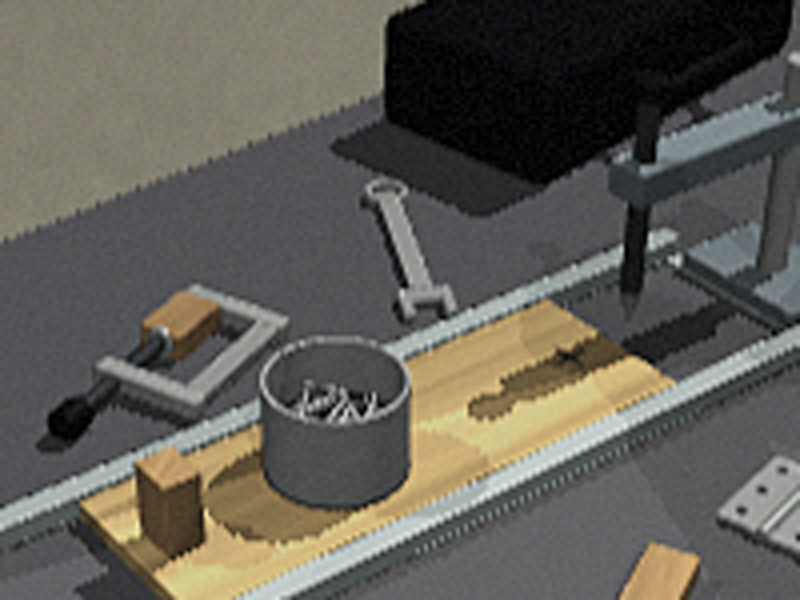

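```bash
python3 - <<'E'
from h import *
D={n:eyes.get_image(n) for n in ["scene","side"]}
S,W=D["scene"],D["side"]
s=lambda x,y:(150+x/4,210+y/4); w=lambda x,y:(180+x/4,90+y/4)
for k,a,b,z in [("mark",s(345,392),w(572,355),.014),("punch",s(262,418),w(630,315),.024),("blocktop",s(730,88),w(168,465),.064),("tin",s(590,181),w(337,378),.074),
  ("railT0",s(275,300),w(795,330),.016),("railT1",s(780,3),w(280,590),.016),("railB0",s(225,595),w(670,240),.016),("railB1",s(795,230),w(5,515),.016),("bc",s(345,500),w(548,302),.014),("bc2",s(268,350),w(672,382),.014)]:
    print(k,atz(S,a,z).round(4),atz(W,b,z).round(4),*[np.round(v,4) for v in tri([ray(S,a),ray(W,b)])])
for n,d in D.items():
  for q in ["block_grip","tin_mouth","stem_grip","collar_grip"]:
    for r in regions_of(n,q)[:3]:
        ys,xs=np.where(r["pixels"]);print(n,q,round(r["score"],2),np.round(r["point"],1),xs.min(),xs.max(),ys.min(),ys.max())
def crop(d,x0,y0,x1,y1,s,f): cv2.imwrite(f,cv2.resize(d["img"][y0:y1,x0:x1,::-1],None,fx=s,fy=s,interpolation=cv2.INTER_CUBIC))
crop(S,210,130,350,230,5,"pics/s2.png"); crop(W,220,250,360,350,5,"pics/w2.png")
E
```

```text
mark [ 0.6222 -0.0768  0.014 ] [ 0.6183 -0.0855  0.014 ] [ 0.6196 -0.0803  0.0153] [0.0044 0.0044]
punch [ 0.6097 -0.1248  0.024 ] [ 0.6152 -0.1349  0.024 ] [ 0.6113 -0.1275  0.0289] [0.0016 0.0016]
blocktop [0.6418 0.2109 0.064 ] [0.6403 0.2059 0.064 ] [0.6411 0.2082 0.065 ] [0.0024 0.0024]
tin [0.6417 0.0942 0.074 ] [0.631  0.0964 0.074 ] [0.6375 0.0945 0.0698] [0.0028 0.0028]
railT0 [ 0.5469 -0.0668  0.016 ] [ 0.5413 -0.211   0.016 ] [ 0.5316 -0.1099  0.0584] [0.0481 0.0481]
railT1 [0.5858 0.3216 0.016 ] [0.5672 0.1918 0.016 ] [0.576  0.2503 0.0536] [0.0525 0.0525]
railB0 [ 0.6771 -0.2032  0.016 ] [ 0.6683 -0.236   0.016 ] [ 0.6689 -0.2139  0.0224] [0.0143 0.0143]
railB1 [0.7182 0.19   0.016 ] [0.7156 0.2647 0.016 ] [ 0.7202  0.2319 -0.009 ] [0.0283 0.0283]
bc [ 0.6753 -0.1209  0.014 ] [ 0.671  -0.1185  0.014 ] [ 0.6737 -0.1206  0.0118] [0.0006 0.0006]
bc2 [ 0.5704 -0.0907  0.014 ] [ 0.5572 -0.1102  0.014 ] [ 0.5621 -0.0983  0.0155] [0.0113 0.0113]
scene block_grip 0.93 [282.8 280. ] 217 353 228 334
scene tin_mouth 0.61 [284.3 277.4] 217 354 228 334
scene stem_grip 0.38 [271.6 176.4] 271 276 168 180
scene collar_grip 0.78 [275.1 192.3] 256 292 175 202
scene collar_grip 0.74 [304.1 156.7] 288 323 145 171
scene collar_grip 0.74 [248.9 158.4] 234 268 144 170
side block_grip 0.64 [269.6 199.8] 200 347 165 243
side tin_mouth 0.89 [262.2 201.8] 200 346 165 244
side stem_grip 0.64 [286.3 280.1] 285 293 272 292
side collar_grip 0.85 [288.5 302.2] 261 316 280 326
side collar_grip 0.7 [230.9 365.4] 202 266 333 394
side collar_grip 0.65 [332.7 369.2] 299 364 337 398
```

View pics/s2.png

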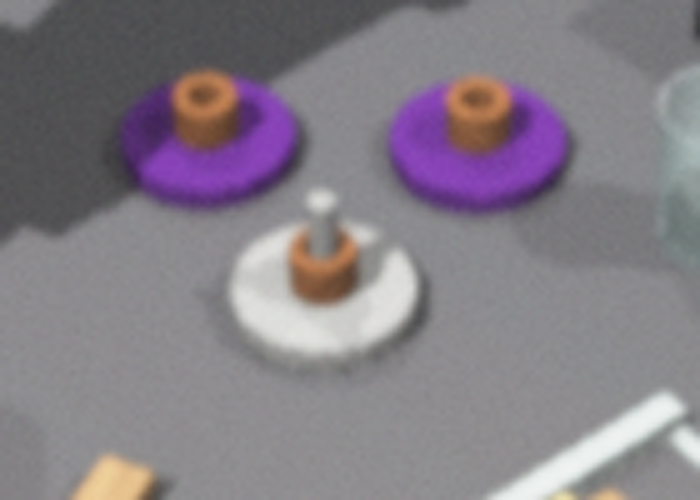

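View pics/w2.png

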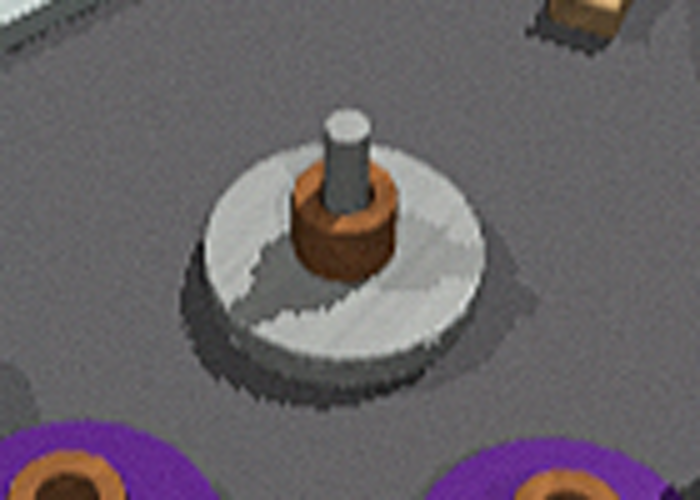

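{"name": "play_rows", "arguments": {"moves": [{"x": 1.5,"y": 3,"z": 1.5,"turn": -4},{"x": 1.5,"y": 3,"z": 1.5,"turn": -4},{"x": 1.5,"y": 3,"z": 1.5,"turn": -4},{"x": 1.5,"y": 3,"z": 1.5,"turn": -4},{"x": 1.5,"y": 3,"z": 1.5,"turn": -4},{"x": 1.5,"y": 3,"z": 1.5,"turn": -4},{"x": 1.5,"y": 3,"z": 1,"turn": -4},{"x": 1.5,"y": 3,"z": 0,"turn": -4}]}}

```text
invalid input
```

{"name": "play_rows", "arguments": {"moves": [{"x": 1.8,"y": 3.4},{"x": 1.8,"y": 3.4},{"x": 1.8,"y": 3.4},{"x": 1.8,"y": 3.4},{"x": 1.8,"y": 3.4},{"x": 1.8,"y": 3.4},{"x": 1.8,"y": 3.4},{"x": 1.8,"y": 3.4}]}}

```text
invalid input
```

{"name": "play_rows", "arguments": {"moves": [{"x": 2,"y": 3.3},{"x": 2,"y": 3.3},{"x": 2,"y": 3.3},{"x": 1.8,"y": 3},{},{}]}}

```text
invalid input
```

```bash
python3 - <<'E'
from h import *
d=eyes.get_image("wrist"); cv2.imwrite("pics/wr1.png",d["img"][:,:,::-1]); print(d["cam_to_world"].round(3), ctrl.get_obs()["q"].round(3))
Z=dict(mark=.014,punch_tip=.024,block_grip=.054,tin_mouth=.074)
for q in Z:
    for r in pinpoint("wrist",q)[:2]: print(q,round(r["score"],2),np.round(r["point"],1),np.round(atz(d,r["point"],Z[q],True),4))
E
```

```text
[[ 0.447  0.852  0.275  0.35 ]
 [-0.895  0.425  0.137 -0.524]
 [ 0.    -0.307  0.952  0.373]
 [ 0.     0.     0.     1.   ]] [-1.228  0.053  1.613  0.     1.476 -0.119]
```

View pics/wr1.png

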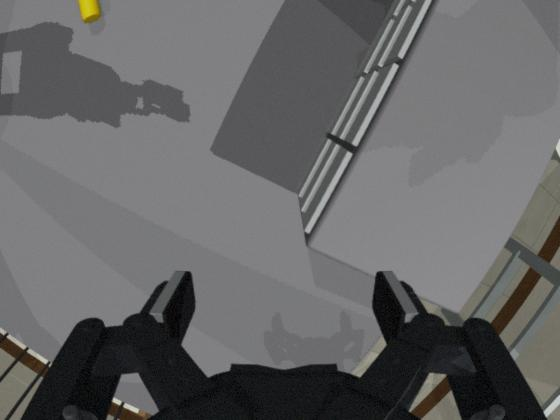

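{"name": "play_rows", "arguments": {"moves": [{"x": 1.5,"y": 3,"z": 1.5,"turn": -4,"jaw": 8.5},{"x": 1.5,"y": 3,"z": 1.5,"turn": -4,"jaw": 8.5},{"x": 1.5,"y": 3,"z": 1.5,"turn": -4,"jaw": 8.5},{"x": 1.5,"y": 3,"z": 1.5,"turn": -4,"jaw": 8.5},{"x": 1.5,"y": 3,"z": 1.5,"turn": -4,"jaw": 8.5},{"x": 1.5,"y": 3,"z": 1.5,"turn": -4,"jaw": 8.5},{"x": 1.5,"y": 3,"z": 1,"turn": -4,"jaw": 8.5},{"x": 1.5,"y": 3,"z": 0,"turn": -4,"jaw": 8.5}]}}

```text
t: 3.77
tool_pos: [0.3997, -0.3189, 0.3002]
tool_rot: [-0.114, -2.168, 2.176]
contact_force: [0.4, -0.5, 0.7]
opening: 0.0848
```

{"name": "play_rows", "arguments": {"moves": [{"x": 1.8,"y": 3.4,"z": 0,"turn": 0,"jaw": 8.5},{"x": 1.8,"y": 3.4,"z": 0,"turn": 0,"jaw": 8.5},{"x": 1.8,"y": 3.4,"z": 0,"turn": 0,"jaw": 8.5},{"x": 1.8,"y": 3.4,"z": 0,"turn": 0,"jaw": 8.5},{"x": 1.8,"y": 3.4,"z": 0,"turn": 0,"jaw": 8.5},{"x": 1.8,"y": 3.4,"z": 0,"turn": 0,"jaw": 8.5},{"x": 1.8,"y": 3.4,"z": 0,"turn": 0,"jaw": 8.5},{"x": 1.8,"y": 3.4,"z": 0,"turn": 0,"jaw": 8.5}]}}

```text
t: 4.43
tool_pos: [0.543, -0.0456, 0.297]
tool_rot: [-0.106, -2.172, 2.172]
contact_force: [0.8, -1.1, 0.3]
opening: 0.085
```

{"name": "play_rows", "arguments": {"moves": [{"x": 2,"y": 3.3,"z": 0,"turn": 0,"jaw": 8.5},{"x": 2,"y": 3.3,"z": 0,"turn": 0,"jaw": 8.5},{"x": 2,"y": 3.3,"z": 0,"turn": 0,"jaw": 8.5},{"x": 1.8,"y": 3,"z": 0,"turn": 0,"jaw": 8.5},{"x": 0,"y": 0,"z": 0,"turn": 0,"jaw": 8.5},{"x": 0,"y": 0,"z": 0,"turn": 0,"jaw": 8.5}]}}

```text
t: 4.93
tool_pos: [0.6207, 0.083, 0.296]
tool_rot: [-0.101, -2.172, 2.173]
contact_force: [0.5, -1.0, -0.0]
opening: 0.085
```

```bash
python3 - <<'E'
from h import *
d=eyes.get_image("wrist"); cv2.imwrite("pics/wr1.png",d["img"][:,:,::-1]); print(d["cam_to_world"].round(3), ctrl.get_obs()["q"].round(3))
Z=dict(mark=.014,punch_tip=.024,block_grip=.054,tin_mouth=.074)
for q in Z:
    for r in pinpoint("wrist",q)[:2]: print(q,round(r["score"],2),np.round(r["point"],1),np.round(atz(d,r["point"],Z[q],True),4))
E
```

```text
[[-0.093  0.947  0.307  0.7  ]
 [-0.996 -0.088 -0.029  0.076]
 [-0.    -0.308  0.951  0.473]
 [ 0.     0.     0.     1.   ]] [ 0.013  0.016  1.487 -0.     1.64   1.679]
mark 0.72 [397.1 157.5] [ 0.6224 -0.0851  0.014 ]
punch_tip 0.56 [427.5 160.6] [ 0.617  -0.1309  0.024 ]
block_grip 0.77 [189.3 164.4] [0.6447 0.2076 0.054 ]
block_grip 0.6 [ 93.7 259.9] [0.5137 0.4041 0.054 ]
tin_mouth 0.83 [268.2 166.5] [0.6337 0.1013 0.074 ]
```

View pics/wr1.png

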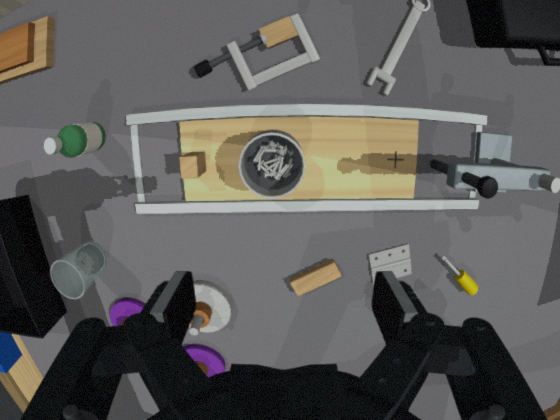

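```bash
python3 - <<'E'
from h import *
d=eyes.get_image("wrist")
cv2.imwrite("pics/c1.png",cv2.resize(d["img"][110:210,360:500,::-1],None,fx=5.5,fy=5.5,interpolation=cv2.INTER_CUBIC))
cv2.imwrite("pics/c2.png",cv2.resize(d["img"][110:210,170:310,::-1],None,fx=5.5,fy=5.5,interpolation=cv2.INTER_CUBIC))
E
```

```text
(no output)
```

View pics/c1.png

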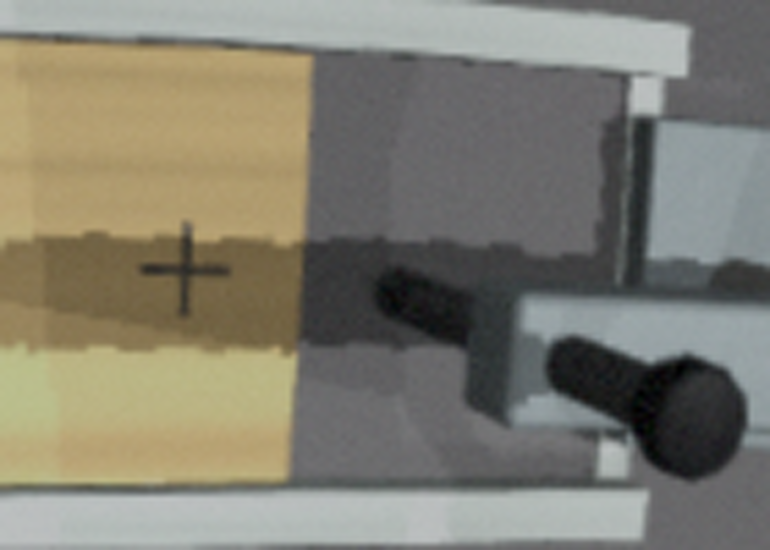

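View pics/c2.png

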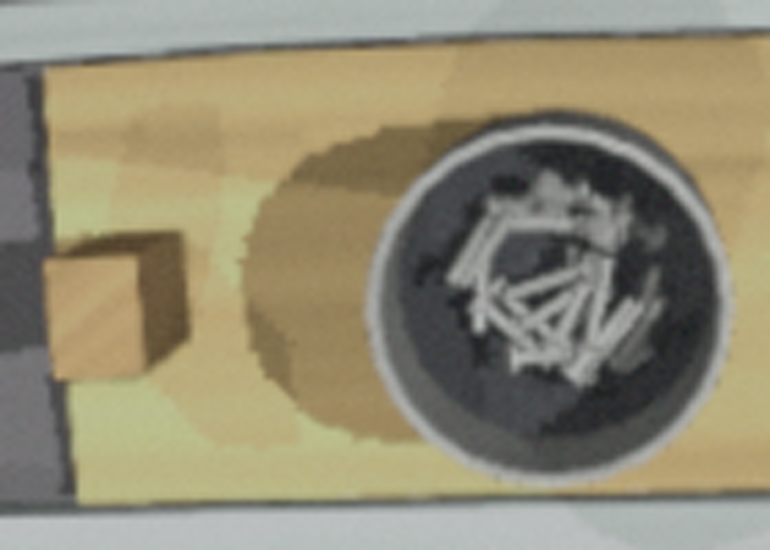

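```bash
python3 - <<'E'
from h import *
d=eyes.get_image("wrist")
c1=lambda x,y:(360+x/5.5,110+y/5.5); c2=lambda x,y:(170+x/5.5,110+y/5.5)
P={}
for k,p,z in [("mark",c1(186,270),.014),("punch",c1(384,285),.024),("tin",c2(550,304),.074),("block",c2(94,318),.064),
 ("a",c1(312,55),.014),("b",c1(289,483),.014),("c",c2(45,65),.014),("e",c2(77,505),.014)]:
    P[k]=atz(d,p,z,True); print(k,P[k].round(4))
for a,b in [("mark","tin"),("mark","block"),("punch","mark"),("a","c"),("b","e"),("b","a"),("e","c")]:
    v=P[b]-P[a]; print(a,b,np.hypot(*v[:2]).round(4),np.degrees(np.arctan2(v[0],v[1])).round(2))
pr=lambda X:((proj(d,X,True)-[360,110])*5.5).round(0)
t=P["punch"]
for z in (.024,.04,.113,.137,.19): print(z,pr([t[0],t[1],z]))
E
```

```text
mark [ 0.6194 -0.0828  0.014 ]
punch [ 0.6138 -0.1379  0.024 ]
tin [0.6348 0.0963 0.074 ]
block [0.6422 0.2059 0.064 ]
a [ 0.6763 -0.1219  0.014 ]
b [ 0.5571 -0.1133  0.014 ]
c [0.7044 0.2255 0.014 ]
e [0.5843 0.236  0.014 ]
mark tin 0.1798 4.91
mark block 0.2896 4.52
punch mark 0.0554 5.79
a c 0.3486 4.63
b e 0.3504 4.45
b a 0.1194 94.13
e c 0.1206 95.0
0.024 [384. 285.]
0.04 [409. 295.]
0.113 [543. 350.]
0.137 [596. 372.]
0.19 [732. 432.]
```

```bash
python3 - <<'E'
from h import *
d=eyes.get_image("wrist")
c1=lambda x,y:(360+x/5.5,110+y/5.5)
for p,z in [((690,418),.19),((690,418),.185),((572,365),.137),((486,350),.125)]: print(p,z,atz(d,c1(*p),z,True).round(4))
pr=lambda X:((proj(d,X,True)-[360,110])*5.5).round(0)
for y in (-.126,-.129,-.132,-.135):
  print(y,[pr([.6194+.081*(y+.0828),y,z]).tolist() for z in (.024,.034,.044,.113,.137,.185)])
E
```

```text
(690, 418) 0.19 [ 0.6173 -0.1272  0.19  ]
(690, 418) 0.185 [ 0.6159 -0.1307  0.185 ]
(572, 365) 0.137 [ 0.6159 -0.1314  0.137 ]
(486, 350) 0.125 [ 0.6176 -0.1159  0.125 ]
-0.126 [[346.0, 280.0], [361.0, 286.0], [376.0, 292.0], [500.0, 344.0], [551.0, 366.0], [671.0, 419.0]]
-0.129 [[356.0, 280.0], [371.0, 286.0], [386.0, 293.0], [511.0, 344.0], [563.0, 367.0], [683.0, 420.0]]
-0.132 [[365.0, 281.0], [381.0, 287.0], [396.0, 293.0], [522.0, 345.0], [574.0, 367.0], [695.0, 420.0]]
-0.135 [[375.0, 281.0], [390.0, 287.0], [406.0, 293.0], [533.0, 345.0], [585.0, 367.0], [707.0, 420.0]]
```

{"name": "play_rows", "arguments": {"moves": [{"x": 0.5,"y": 3.1,"z": -2,"turn": 0.7,"jaw": 6},{"x": 0.6,"y": 3.1,"z": -2,"turn": 0,"jaw": 6},{"x": 0.5,"y": 3.1,"z": -2,"turn": 0,"jaw": 6},{"x": 0.6,"y": 3.0,"z": -2,"turn": 0,"jaw": 6},{"x": 0,"y": 0,"z": -3,"turn": 0,"jaw": 6},{"x": 0,"y": 0,"z": -3,"turn": 0,"jaw": 6},{"x": 0,"y": 0,"z": -1,"turn": 0,"jaw": 6},{"x": 0,"y": 0,"z": 0,"turn": 0,"jaw": 6}]}}

```text
t: 6.0
tool_pos: [0.6399, 0.2036, 0.1423]
tool_rot: [-0.084, -2.172, 2.176]
contact_force: [0.5, -0.1, -0.1]
opening: 0.0604
```

{"name": "play_rows", "arguments": {"moves": [{"x": 0.3,"y": 0.2,"z": -3,"turn": 0,"jaw": 6},{"x": 0,"y": 0,"z": -3,"turn": 0,"jaw": 6},{"x": 0,"y": 0,"z": -2.5,"turn": 0,"jaw": 6},{"x": 0,"y": 0,"z": -1.5,"turn": 0,"jaw": 6},{"x": 0,"y": 0,"z": -0.5,"turn": 0,"jaw": 6},{"x": 0,"y": 0,"z": 0,"turn": 0,"jaw": 6},{"x": 0,"y": 0,"z": 0,"turn": 0,"jaw": 6}]}}

```text
t: 6.58
tool_pos: [0.647, 0.2066, 0.044]
tool_rot: [-0.096, -2.18, 2.179]
contact_force: [0.9, 0.4, 1.2]
opening: 0.0598
```

```bash
python3 - <<'E'
from h import *
d=eyes.get_image("wrist"); cv2.imwrite("pics/wr2.png",d["img"][:,:,::-1])
E
```

```text
(no output)
```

View pics/wr2.png

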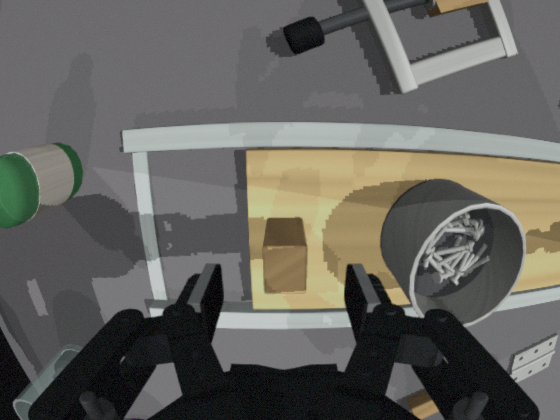

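```bash
python3 - <<'E'
from h import *
d=eyes.get_image("wrist")
print(ctrl.get_obs()["tool_pos"].round(4))
for X in [(.643,.2062,.064),(.628,.2062,.064),(.658,.2062,.064),(.658,.2062,.014),ctrl.get_obs()["tool_pos"]]: print(X,proj(d,X,True).round(0))
for r in pinpoint("wrist","block_grip")[:2]: print(r, atz(d,r["point"],.054,True))
for r in pinpoint("wrist","tin_mouth")[:2]: print(r, atz(d,r["point"],.074,True))
E
```

```text
[0.6474 0.2068 0.0447]
(0.643, 0.2062, 0.064) [286. 271.]
(0.628, 0.2062, 0.064) [288. 294.]
(0.658, 0.2062, 0.064) [284. 246.]
(0.658, 0.2062, 0.014) [284. 216.]
[0.64744656 0.20675337 0.04470347] [284. 249.]
{'point': [283.7, 263.0], 'score': 0.78} [0.64290271 0.2074601  0.054     ]
{'point': [468.5, 272.0], 'score': 0.75} [0.63456331 0.10061962 0.074     ]
{'point': [439.5, 24.1], 'score': 0.57} [0.76811227 0.12168633 0.074     ]
```

{"name": "play_rows", "arguments": {"moves": [{"x": -0.3,"y": 0,"z": -0.8,"turn": 0,"jaw": 6},{"x": 0,"y": 0,"z": 0,"turn": 0,"jaw": 4},{"x": 0,"y": 0,"z": 0,"turn": 0,"jaw": 2},{"x": 0,"y": 0,"z": 0,"turn": 0,"jaw": 1},{"x": 0,"y": 0,"z": 0,"turn": 0,"jaw": 1},{"x": 0,"y": 0,"z": 0,"turn": 0,"jaw": 1},{"x": 0,"y": 0,"z": 0,"turn": 0,"jaw": 1},{"x": 0,"y": 0,"z": 0,"turn": 0,"jaw": 1}], "squeeze": 40}}

```text
t: 7.45
tool_pos: [0.6426, 0.2065, 0.0338]
tool_rot: [-0.092, -2.178, 2.178]
contact_force: [0.0, -0.6, -0.4]
opening: 0.0102
```

```bash
python3 - <<'E'
from h import *
d=eyes.get_image("wrist"); cv2.imwrite("pics/wr3.png",d["img"][:,:,::-1])
print(ctrl.get_obs())
d=eyes.get_image("side"); cv2.imwrite("pics/sd3.png",d["img"][:,:,::-1])
E
```

```text
{'t': 7.5, 'q': array([2.00786183e-01, 3.07951660e-01, 1.60805038e+00, 1.12006774e-05,
       1.22540453e+00, 1.85607729e+00]), 'dq': array([ 1.33308408e-04, -2.08344338e-04,  1.99386721e-03,  1.25165119e-06,
       -3.99598794e-04, -5.87940255e-04]), 'effort': array([ 2.86057875e-03, -4.68791056e+01, -3.35401654e+01,  1.63469690e-04,
       -2.63897537e-04, -1.21071724e-05]), 'tool_pos': array([0.64256274, 0.20650454, 0.03380215]), 'tool_rot': array([-0.09228098, -2.1783704 ,  2.17825046]), 'contact_force': array([ 0.98657086, -0.00974036,  0.26176164]), 'wrist_torque': array([ 0.01757395, -0.00491975,  0.02596836]), 'opening': 0.009881955655661129}
```

View pics/wr3.png

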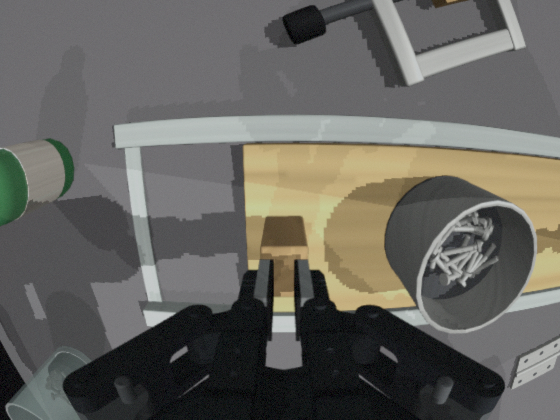

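View pics/sd3.png

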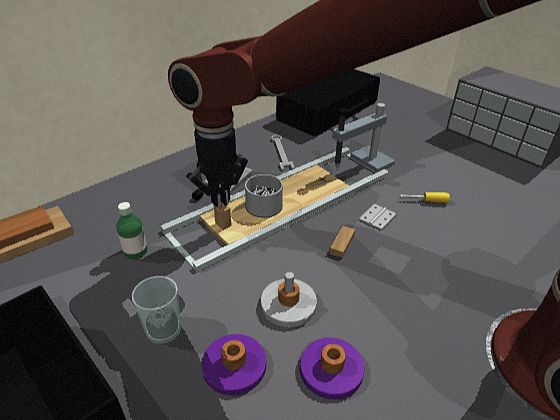

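```bash
python3 - <<'E'
from h import *
d=eyes.get_image("wrist"); T=d["cam_to_world"]
o=ctrl.get_obs(); p=o["tool_pos"]; M=R.from_rotvec(o["tool_rot"]).as_matrix(); print(M.round(3))
print("cam in tool",(M.T@(T[:3,3]-p)).round(4))
for k in (0,.01,.02,.03,.05): print(k,proj(d,p+[0,0,k],True).round(0))
cv2.imwrite("pics/c3.png",cv2.resize(d["img"][180:340,180:400,::-1],None,fx=3.5,fy=3.5,interpolation=cv2.INTER_CUBIC))
s=eyes.get_image("side")
cv2.imwrite("pics/c4.png",cv2.resize(s["img"][140:250,170:310,::-1],None,fx=5.5,fy=5.5,interpolation=cv2.INTER_CUBIC))
for k in (0,.01,.02,.03,.05): print(k,((proj(s,p+[0,0,k])-[170,140])*5.5).round(0))
s=eyes.get_image("scene")
cv2.imwrite("pics/c5.png",cv2.resize(s["img"][180:290,270:410,::-1],None,fx=5.5,fy=5.5,interpolation=cv2.INTER_CUBIC))
for k in (0,.01,.02,.03,.05): print(k,((proj(s,p+[0,0,k])-[270,180])*5.5).round(0))
E
```

```text
[[-0.996  0.    -0.084]
 [ 0.084 -0.    -0.996]
 [-0.    -1.    -0.   ]]
cam in tool [-0.0796 -0.1766 -0.0006]
0 [284. 249.]
0.01 [284. 256.]
0.02 [284. 264.]
0.03 [285. 273.]
0.05 [285. 294.]
0 [287. 423.]
0.01 [285. 403.]
0.02 [283. 383.]
0.03 [281. 363.]
0.05 [278. 321.]
0 [334. 337.]
0.01 [335. 323.]
0.02 [337. 308.]
0.03 [338. 292.]
0.05 [341. 262.]
```

View pics/c3.png

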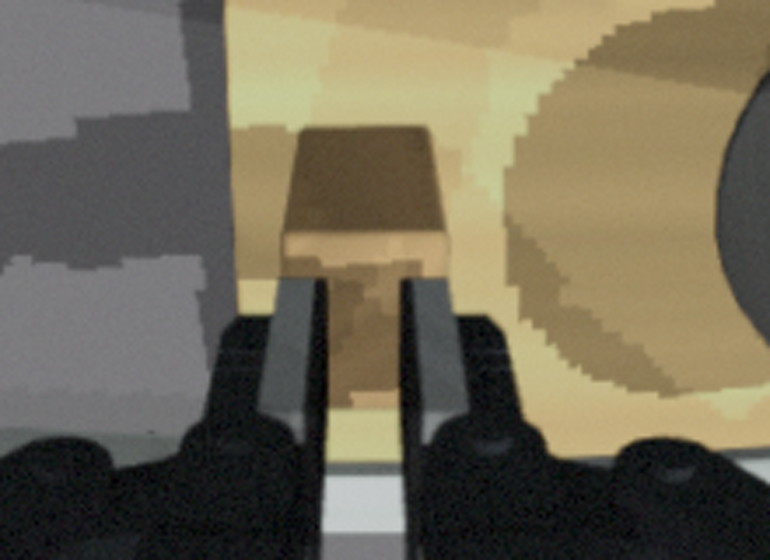

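View pics/c4.png

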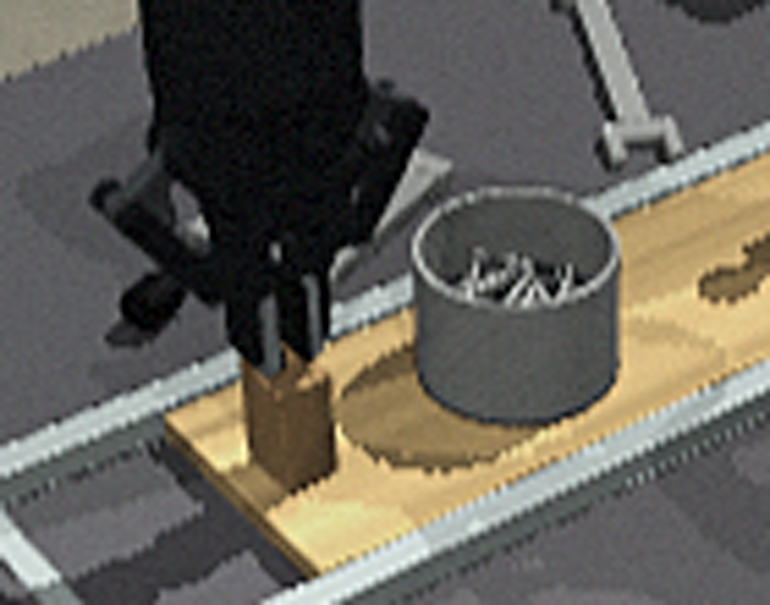

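View pics/c5.png

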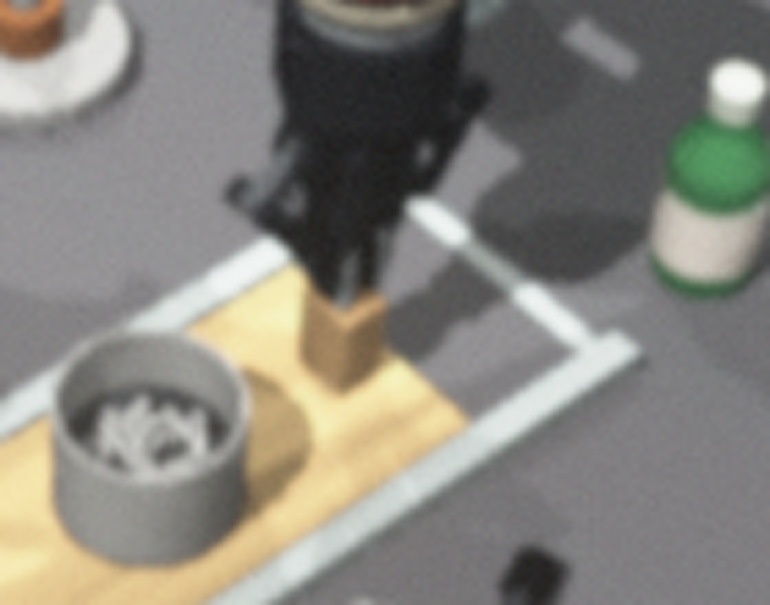

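```bash
python3 - <<'E'
from h import *
s=eyes.get_image("side");c=eyes.get_image("scene");w=eyes.get_image("wrist")
a=(170+289/5.5,140+365/5.5);b=(270+348/5.5,180+299/5.5)
print(tri([ray(s,a),ray(c,b)]))
p=ctrl.get_obs()["tool_pos"]
# wrist: tip near-edge corners: (325,280),(402,280) crop3.5 ; +x edge of pads
for k in (0,.01,.02,.03,.04):
  for j in (.005,-.005): print(k,j,((proj(w,p+[.011,j,k],True)-[180,180])*3.5).round(0),((proj(w,p+[-.011,j,k],True)-[180,180])*3.5).round(0))
E
```

```text
(array([0.64487577, 0.20559185, 0.06133036]), [np.float64(0.003435578059832912), np.float64(0.003435578059832913)])
0 0.005 [330. 184.] [342. 301.]
0 -0.005 [390. 180.] [399. 297.]
0.01 0.005 [328. 207.] [341. 329.]
0.01 -0.005 [391. 202.] [401. 324.]
0.02 0.005 [326. 233.] [340. 359.]
0.02 -0.005 [393. 228.] [403. 354.]
0.03 0.005 [324. 261.] [338. 392.]
0.03 -0.005 [394. 256.] [405. 387.]
0.04 0.005 [322. 293.] [337. 429.]
0.04 -0.005 [396. 287.] [407. 424.]
```

{"name": "play_rows", "arguments": {"moves": [{"x": 0,"y": 0,"z": 0,"turn": 0,"jaw": 6},{"x": 0,"y": 0,"z": 0,"turn": 0,"jaw": 6},{"x": 0,"y": 0,"z": 0,"turn": 0,"jaw": 6},{"x": 0,"y": 0,"z": 0,"turn": 0,"jaw": 6},{"x": 0,"y": 0,"z": -0.7,"turn": 0,"jaw": 6},{"x": 0,"y": 0,"z": -0.7,"turn": 0,"jaw": 6},{"x": 0,"y": 0,"z": -0.6,"turn": 0,"jaw": 6},{"x": 0,"y": 0,"z": -0.4,"turn": 0,"jaw": 6}]}}

```text
t: 8.52
tool_pos: [0.6415, 0.2063, 0.0079]
tool_rot: [-0.09, -2.177, 2.178]
contact_force: [0.0, 0.1, 0.2]
opening: 0.0599
```

{"name": "play_rows", "arguments": {"moves": [{"x": 0,"y": 0,"z": 0,"turn": 0,"jaw": 4},{"x": 0,"y": 0,"z": 0,"turn": 0,"jaw": 3.5},{"x": 0,"y": 0,"z": 0,"turn": 0,"jaw": 3}]}}

```text
t: 8.77
tool_pos: [0.6426, 0.2065, 0.0098]
tool_rot: [-0.092, -2.178, 2.178]
contact_force: [0.3, 1.0, 0.2]
opening: 0.03
```

```bash
python3 - <<'E'
from h import *
d=eyes.get_image("wrist")
s=eyes.get_image("side");print(ctrl.get_obs()["tool_pos"])
a=cv2.resize(d["img"][180:340,180:400,::-1],None,fx=3.5,fy=3.5,interpolation=cv2.INTER_CUBIC)
b=cv2.resize(s["img"][140:250,170:310,::-1],None,fx=5,fy=5,interpolation=cv2.INTER_CUBIC)
cv2.imwrite("pics/c6.png",a);cv2.imwrite("pics/c7.png",b)
E
```

```text
[0.64287307 0.20657483 0.01020922]
```

View pics/c6.png

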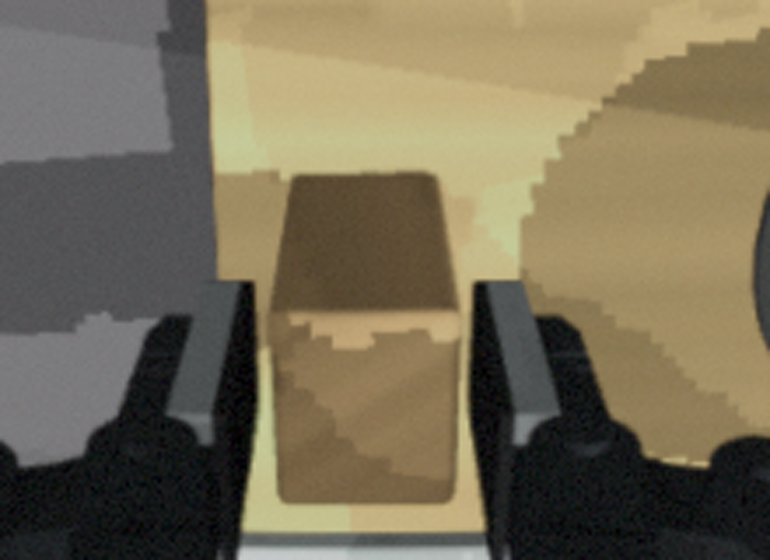

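View pics/c7.png

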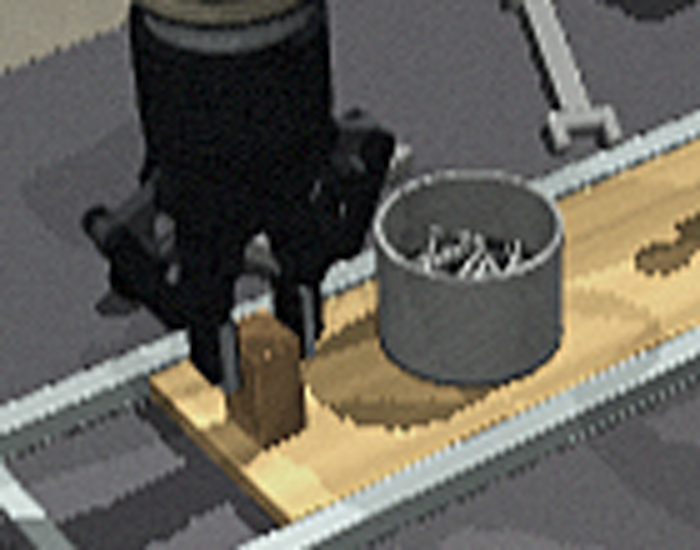

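{"name": "play_rows", "arguments": {"moves": [{"x": 0,"y": 0,"z": -0.3,"turn": 0,"jaw": 2},{"x": 0,"y": 0,"z": 0,"turn": 0,"jaw": 1},{"x": 0,"y": 0,"z": 0,"turn": 0,"jaw": 1},{"x": 0,"y": 0,"z": 0,"turn": 0,"jaw": 1},{"x": 0,"y": 0,"z": 0,"turn": 0,"jaw": 1}], "squeeze": 40}}

```text
t: 9.28
tool_pos: [0.6434, 0.2065, 0.0092]
tool_rot: [-0.093, -2.179, 2.179]
contact_force: [-4.0, -1.0, 8.5]
opening: 0.023
```

{"name": "play_rows", "arguments": {"moves": [{"x": -0.05,"y": -0.6,"z": 0,"turn": 0,"jaw": 1},{"x": -0.05,"y": -0.6,"z": 0,"turn": 0,"jaw": 1},{"x": -0.05,"y": -0.6,"z": 0,"turn": 0,"jaw": 1},{"x": -0.05,"y": -0.6,"z": 0,"turn": 0,"jaw": 1},{"x": -0.05,"y": -0.6,"z": 0,"turn": 0,"jaw": 1},{"x": -0.05,"y": -0.6,"z": 0,"turn": 0,"jaw": 1},{"x": -0.05,"y": -0.6,"z": 0,"turn": 0,"jaw": 1},{"x": -0.04,"y": -0.6,"z": 0,"turn": 0,"jaw": 1}]}}

```text
t: 9.95
tool_pos: [0.6398, 0.1605, 0.0092]
tool_rot: [-0.094, -2.184, 2.176]
contact_force: [-3.3, 6.9, 7.4]
opening: 0.0232
```

{"name": "play_rows", "arguments": {"moves": [{"x": 0,"y": 0,"z": 0,"turn": 0,"jaw": 1},{"x": 0,"y": 0,"z": 0,"turn": 0,"jaw": 1},{"x": 0,"y": 0,"z": 0,"turn": 0,"jaw": 1}]}}

```text
t: 10.2
tool_pos: [0.6396, 0.1591, 0.0092]
tool_rot: [-0.094, -2.181, 2.179]
contact_force: [-3.0, 1.1, 8.6]
opening: 0.023
```

```bash
python3 - <<'E'
from h import *
print(ctrl.get_obs()["tool_pos"])
for n in("scene","side"):
    d=eyes.get_image(n)
    for q,z in [("mark",.014),("punch_tip",.024)]:
        for r in pinpoint(n,q)[:1]: print(n,q,round(r["score"],2),np.round(r["point"],1),np.round(atz(d,r["point"],z),4))
    x0,y0=(170,270) if n=="scene" else (290,130)
    cv2.imwrite(f"pics/m_{n}.png",cv2.resize(d["img"][y0:y0+80,x0:x0+110,::-1],None,fx=7,fy=7,interpolation=cv2.INTER_CUBIC))
E
```

```text
[0.63963997 0.15907236 0.00922247]
scene mark 0.63 [216.4 320.9] [ 0.6183 -0.1302  0.014 ]
scene punch_tip 0.75 [283.  264.6] [0.6097 0.0782 0.024 ]
side mark 0.66 [335.7 173.7] [ 0.6126 -0.1264  0.014 ]
side punch_tip 0.89 [334.7 169.1] [ 0.6189 -0.1284  0.024 ]
```

View pics/m_scene.png

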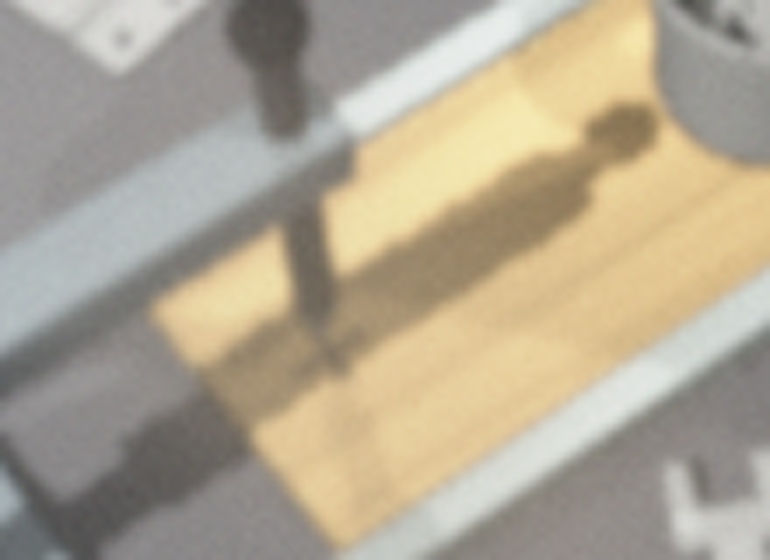

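View pics/m_side.png

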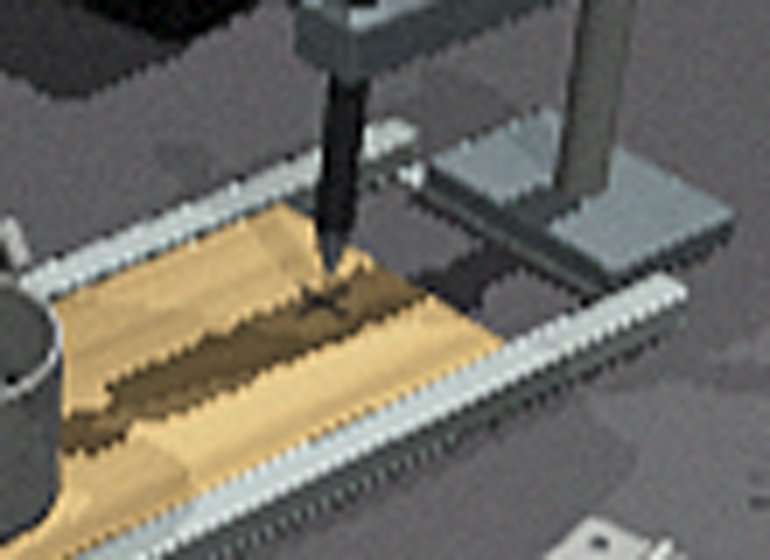

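```bash
python3 - <<'E'
from h import *
u=np.array([.081,.9967,0])
for n,x0,y0,m,t in [("scene",170,270,(333,350),(317,325)),("side",290,130,(323,303),(331,273))]:
    d=eyes.get_image(n)
    M=atz(d,(x0+m[0]/7,y0+m[1]/7),.014);T=atz(d,(x0+t[0]/7,y0+t[1]/7),.024)
    print(n,M.round(4),T.round(4),"mark-tip along",((M-T)@u).round(4),"across",((M-T)@[.9967,-.081,0]).round(4))
    P=T.copy();P[2]=.014; print((proj(d,P)-[x0,y0])*7, (proj(d,P+u*.005)-[x0,y0])*7)
E
```

```text
scene [ 0.6182 -0.1269  0.014 ] [ 0.6133 -0.1282  0.024 ] mark-tip along 0.0017 across 0.0048
[320.04341468 342.56582214] [333.26459199 334.11806097]
side [ 0.6131 -0.1287  0.014 ] [ 0.6148 -0.1337  0.024 ] mark-tip along 0.0048 across -0.0021
[328.61336132 296.07729812] [318.61640445 300.61188847]
```

{"name": "play_rows", "arguments": {"moves": [{"x": -0.02,"y": -0.13,"z": 0,"turn": 0,"jaw": 1},{"x": 0,"y": -0.12,"z": 0,"turn": 0,"jaw": 1},{"x": 0,"y": 0,"z": 0,"turn": 0,"jaw": 1},{"x": 0,"y": 0,"z": 0,"turn": 0,"jaw": 1},{"x": 0,"y": 0,"z": 0,"turn": 0,"jaw": 1}]}}

```text
t: 11.02
tool_pos: [0.6396, 0.1576, 0.0093]
tool_rot: [-0.094, -2.183, 2.177]
contact_force: [-3.2, 4.0, 6.9]
opening: 0.0231
```

```bash
python3 - <<'E'
from h import *
print(ctrl.get_obs()["tool_pos"])
for n in("scene","side"):
    d=eyes.get_image(n)
    x0,y0=(170,270) if n=="scene" else (290,130)
    cv2.imwrite(f"pics/m2_{n}.png",cv2.resize(d["img"][y0+20:y0+60,x0+20:x0+75,::-1],None,fx=14,fy=14,interpolation=cv2.INTER_CUBIC))
    cv2.imwrite(f"pics/full2_{n}.png",d["img"][:,:,::-1])
E
```

```text
[0.63956786 0.1576345  0.00925371]
```

View pics/m2_scene.png

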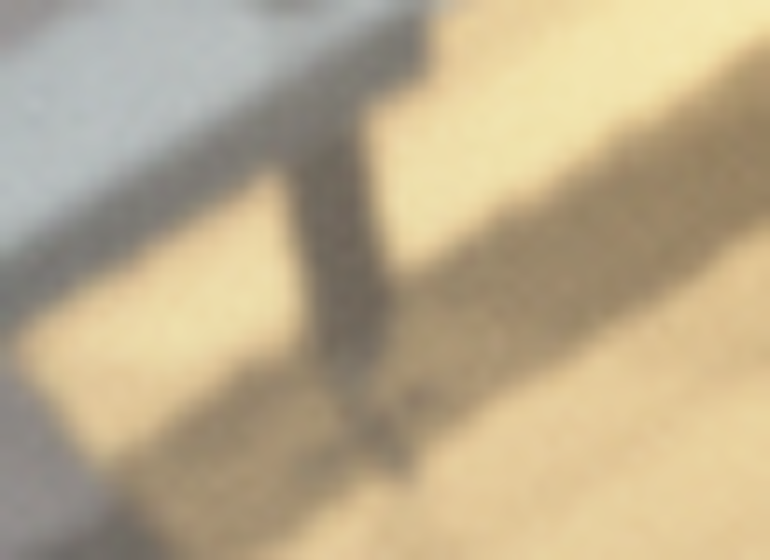

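View pics/m2_side.png

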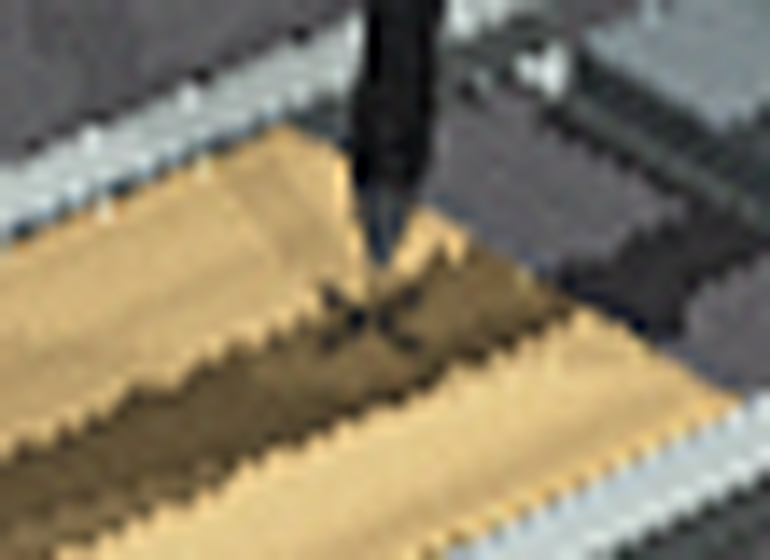

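{"name": "play_rows", "arguments": {"moves": [{"x": 0,"y": 0,"z": 0,"turn": 0,"jaw": 4.5},{"x": 0,"y": 0,"z": 0,"turn": 0,"jaw": 4.5},{"x": 0,"y": 0,"z": 0,"turn": 0,"jaw": 4.5},{"x": 0,"y": 0,"z": 2,"turn": 0,"jaw": 4.5},{"x": 0,"y": 0,"z": 3.5,"turn": 0,"jaw": 4.5},{"x": 0,"y": 0,"z": 4,"turn": 0,"jaw": 4.5},{"x": 0,"y": 0,"z": 4,"turn": 0,"jaw": 4.5},{"x": -1,"y": 0,"z": 3.5,"turn": 0,"jaw": 4.5}]}}

```text
t: 11.78
tool_pos: [0.6294, 0.1555, 0.1791]
tool_rot: [-0.095, -2.179, 2.179]
contact_force: [-0.0, -1.1, 0.6]
opening: 0.0451
```

{"name": "play_rows", "arguments": {"moves": [{"x": -3,"y": 1,"z": 2.5,"turn": 0,"jaw": 4.5},{"x": -3.5,"y": 1,"z": 1.5,"turn": 0,"jaw": 4.5},{"x": -3.7,"y": 1,"z": 0,"turn": 0,"jaw": 4.5},{"x": -3.7,"y": 1,"z": 0,"turn": 0,"jaw": 4.5},{"x": -3.7,"y": 1,"z": 0,"turn": 0,"jaw": 4.5},{"x": -3.7,"y": 1,"z": 0,"turn": 0,"jaw": 4.5},{"x": -3.7,"y": 1,"z": 0,"turn": 0,"jaw": 4.5},{"x": -3.5,"y": 1,"z": 0,"turn": 0,"jaw": 4.5}]}}

```text
t: 12.45
tool_pos: [0.3415, 0.2358, 0.2162]
tool_rot: [-0.093, -2.177, 2.178]
contact_force: [-0.9, 0.9, 0.9]
opening: 0.0449
```

{"name": "play_rows", "arguments": {"moves": [{"x": 0,"y": 0,"z": 0,"turn": 0,"jaw": 4.5},{"x": 0,"y": 0,"z": 0,"turn": 0,"jaw": 4.5}]}}

```text
t: 12.62
tool_pos: [0.3424, 0.2363, 0.2167]
tool_rot: [-0.092, -2.18, 2.18]
contact_force: [0.2, 0.4, -0.2]
opening: 0.0448
```

```bash
python3 - <<'E'
from h import *
o=ctrl.get_obs();print(o["tool_pos"],o["q"].round(2),o["t"])
d=eyes.get_image("wrist"); cv2.imwrite("pics/wr5.png",d["img"][:,:,::-1])
Z=dict(mark=.014,punch_tip=.024,block_grip=.054,tin_mouth=.074,stem_grip=.068,collar_grip=.04)
for q in Z:
    for r in pinpoint("wrist",q)[:3]: print(q,round(r["score"],2),np.round(r["point"],1),np.round(atz(d,r["point"],Z[q],True),4))
E
```

```text
[0.3424102  0.23625971 0.21666242] [ 0.42 -0.5   2.04 -0.    1.59  2.08] 12.6167
punch_tip 0.22 [115.2  80.6] [0.4883 0.4302 0.024 ]
block_grip 0.69 [426.7  93.2] [0.4369 0.0726 0.054 ]
tin_mouth 0.32 [113.7  78.3] [0.4822 0.4048 0.074 ]
stem_grip 0.83 [268. 143.] [0.3917 0.2484 0.068 ]
collar_grip 0.88 [147.1 180.2] [0.3618 0.3964 0.04  ]
collar_grip 0.71 [247.7 263.6] [0.2474 0.2883 0.04  ]
collar_grip 0.69 [271.3 140.5] [0.3916 0.2461 0.04  ]
```

View pics/wr5.png

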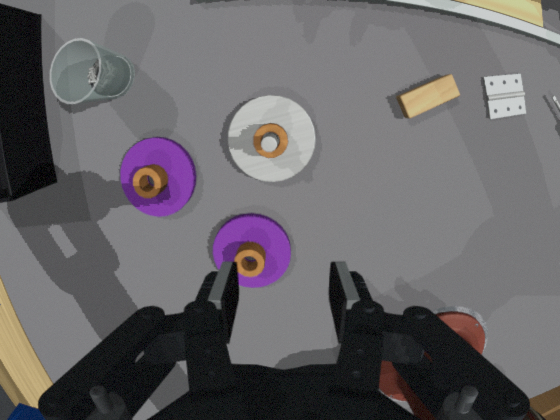

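```bash
python3 - <<'E'
from h import *
d=eyes.get_image("wrist");S=eyes.get_image("scene");W=eyes.get_image("side")
cv2.imwrite("pics/c8.png",cv2.resize(d["img"][90:190,220:325,::-1],None,fx=7,fy=6,interpolation=cv2.INTER_CUBIC))
print(atz(d,(269,145),.08,True),atz(d,(272,139),.018,True),atz(S,(274.2,170),.08),atz(W,(289.6,275.4),.08))
rs=[ray(d,(269,145),True),ray(S,(274.2,170)),ray(W,(289.6,275.4))]; print(tri(rs))
# tips in wrist frame
p=ctrl.get_obs()["tool_pos"]
for k in (.02,.03,.04): print(k,[proj(d,p+[.011,j,k],True).round(0) for j in (.0225,-.0225)])
E
```

```text
[0.39224877 0.24599444 0.08      ] [0.39269651 0.24519257 0.018     ] [0.39511851 0.24754804 0.08      ] [0.38886929 0.24754027 0.08      ]
(array([0.39201349, 0.24700073, 0.07774219]), [np.float64(0.0008858326297229379), np.float64(0.0024959382627276223), np.float64(0.001854974519332012)])
0.02 [array([240., 249.]), array([325., 243.])]
0.03 [array([238., 258.]), array([327., 251.])]
0.04 [array([235., 267.]), array([330., 260.])]
```

View pics/c8.png

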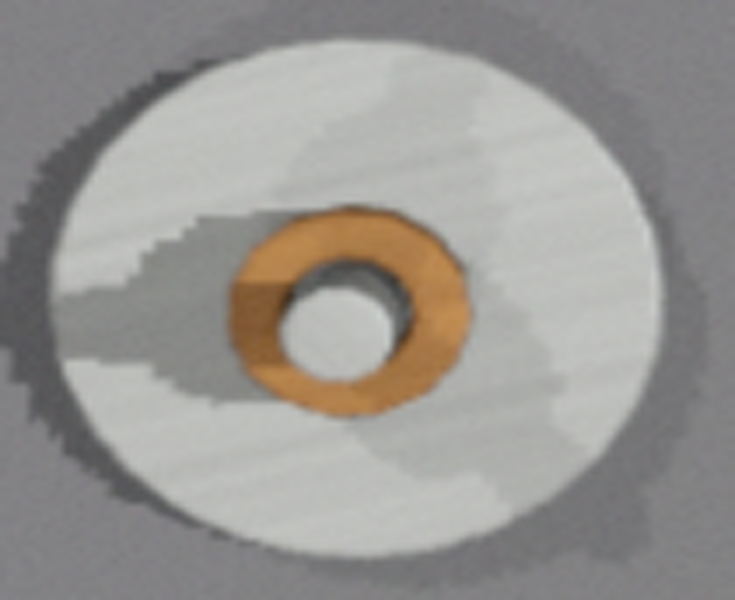

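{"name": "play_rows", "arguments": {"moves": [{"x": 2,"y": 0.4,"z": -2,"turn": 0,"jaw": 4.5},{"x": 2,"y": 0.4,"z": -3,"turn": 0,"jaw": 4.5},{"x": 1,"y": 0.2,"z": -3.5,"turn": 0,"jaw": 4.5},{"x": 0,"y": 0,"z": -3.5,"turn": 0,"jaw": 4.5},{"x": 0,"y": 0,"z": -3,"turn": 0,"jaw": 4.5},{"x": 0,"y": 0,"z": -2,"turn": 0,"jaw": 4.5},{"x": 0,"y": 0,"z": 0,"turn": 0,"jaw": 4.5},{"x": 0,"y": 0,"z": 0,"turn": 0,"jaw": 4.5}]}}

```text
t: 13.78
tool_pos: [0.3926, 0.2455, 0.0458]
tool_rot: [-0.089, -2.175, 2.178]
contact_force: [0.8, 0.5, 0.2]
opening: 0.045
```

```bash
cat > look.py <<'E'
from h import *
import sys
tag=sys.argv[1]
o=ctrl.get_obs();print(o["tool_pos"].round(4),o["t"],o["opening"]);p=o["tool_pos"]
d=eyes.get_image("wrist");W=eyes.get_image("side")
cv2.imwrite(f"pics/{tag}_w.png",cv2.resize(d["img"][150:350,140:420,::-1],None,fx=2.7,fy=2.7,interpolation=cv2.INTER_CUBIC))
c=proj(W,p+[0,0,.03]).round().astype(int); x0,y0=c[0]-70,c[1]-50
x0=max(x0,0);y0=max(y0,0)
cv2.imwrite(f"pics/{tag}_s.png",cv2.resize(W["img"][y0:y0+110,x0:x0+140,::-1],None,fx=5.5,fy=5.5,interpolation=cv2.INTER_CUBIC)); print("side crop",x0,y0)
E
python3 look.py g1
```

```text
[0.3926 0.2455 0.0458] 13.7833 0.04501870648559784
side crop 219 225
```

View pics/g1_w.png

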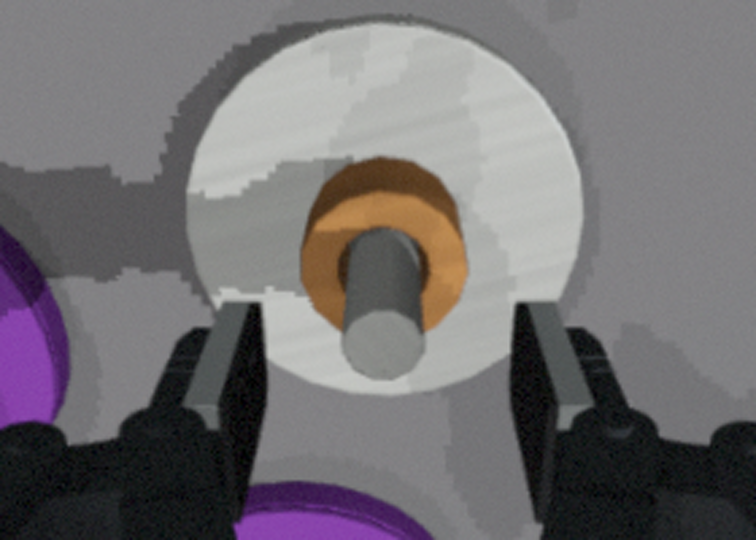

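View pics/g1_s.png

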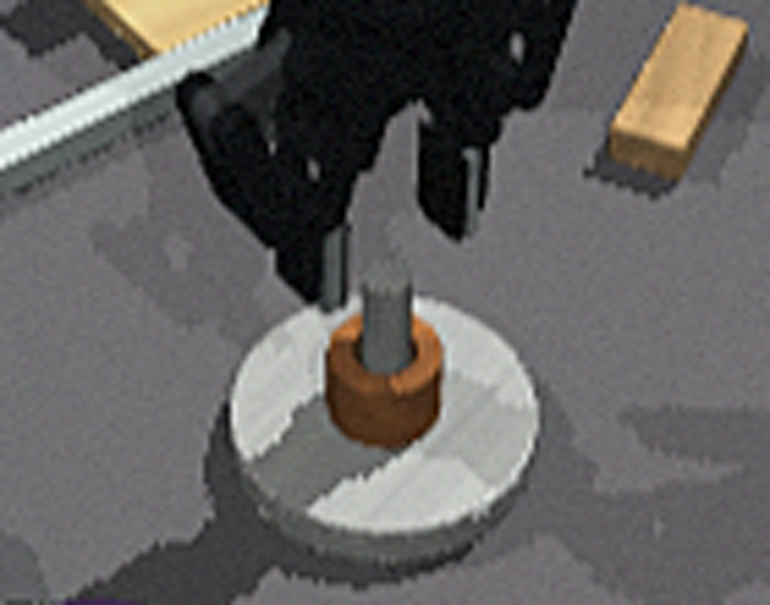

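{"name": "play_rows", "arguments": {"moves": [{"x": -0.05,"y": 0.05,"z": -1,"turn": 0,"jaw": 4.5},{"x": 0,"y": 0,"z": -1,"turn": 0,"jaw": 4},{"x": 0,"y": 0,"z": -0.4,"turn": 0,"jaw": 3.5},{"x": 0,"y": 0,"z": 0,"turn": 0,"jaw": 3},{"x": 0,"y": 0,"z": 0,"turn": 0,"jaw": 2.6},{"x": 0,"y": 0,"z": 0,"turn": 0,"jaw": 2.6}]}}

```text
t: 14.38
tool_pos: [0.393, 0.2465, 0.0228]
tool_rot: [-0.092, -2.178, 2.178]
contact_force: [-0.5, -0.3, -0.6]
opening: 0.026
```

```bash
python3 look.py g2
```

```text
[0.393  0.2465 0.0228] 14.3833 0.025978323171932598
side crop 218 235
```

View pics/g2_w.png

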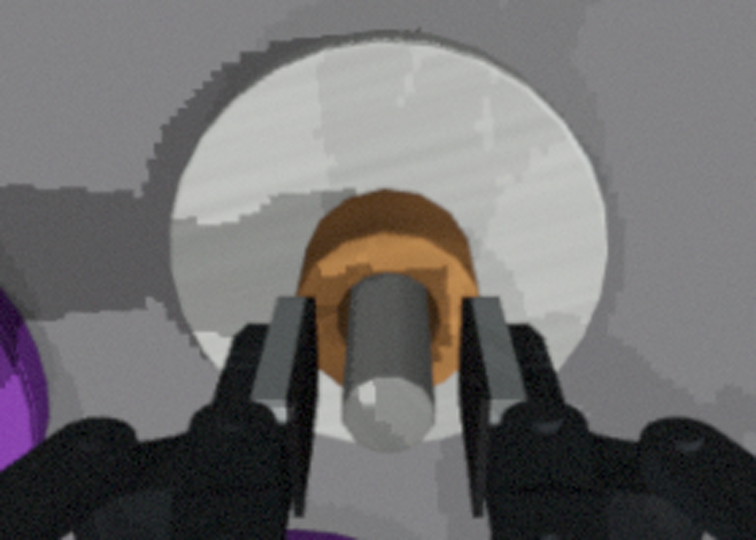

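View pics/g2_s.png

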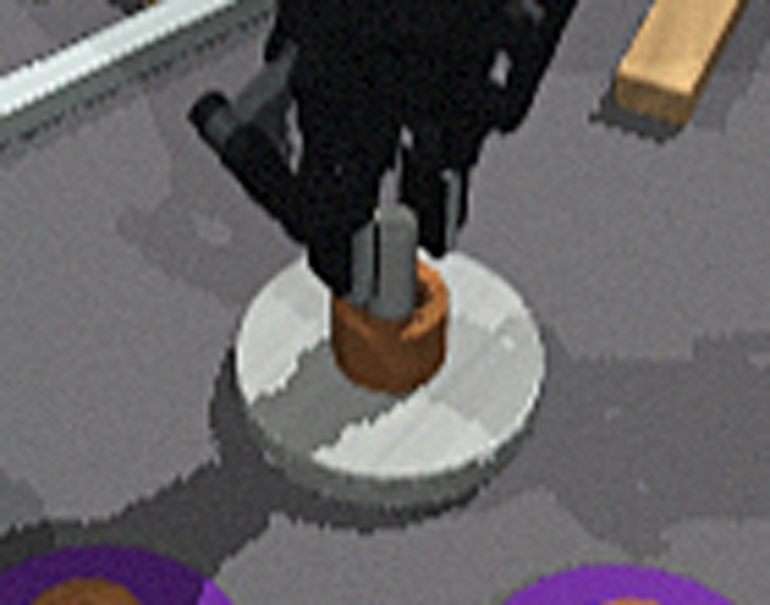

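{"name": "play_rows", "arguments": {"moves": [{"x": 0,"y": 0,"z": 0,"turn": 0,"jaw": 1.6},{"x": 0,"y": 0,"z": 0,"turn": 0,"jaw": 0.8},{"x": 0,"y": 0,"z": 0,"turn": 0,"jaw": 0.5},{"x": 0,"y": 0,"z": 0,"turn": 0,"jaw": 0.5},{"x": 0,"y": 0,"z": 0,"turn": 0,"jaw": 0.5},{"x": 0,"y": 0,"z": 0.5,"turn": 0,"jaw": 0.5},{"x": 0,"y": 0,"z": 1,"turn": 0,"jaw": 0.5},{"x": 0,"y": 0,"z": 1.5,"turn": 0,"jaw": 0.5}], "squeeze": 50}}

```text
t: 15.15
tool_pos: [0.3907, 0.2457, 0.0511]
tool_rot: [-0.087, -2.174, 2.178]
contact_force: [-0.7, -0.3, -3.4]
opening: 0.0145
```

```bash
python3 look.py g3
```

```text
[0.3907 0.2457 0.0511] 15.15 0.014538792966272519
side crop 220 224
```

View pics/g3_w.png

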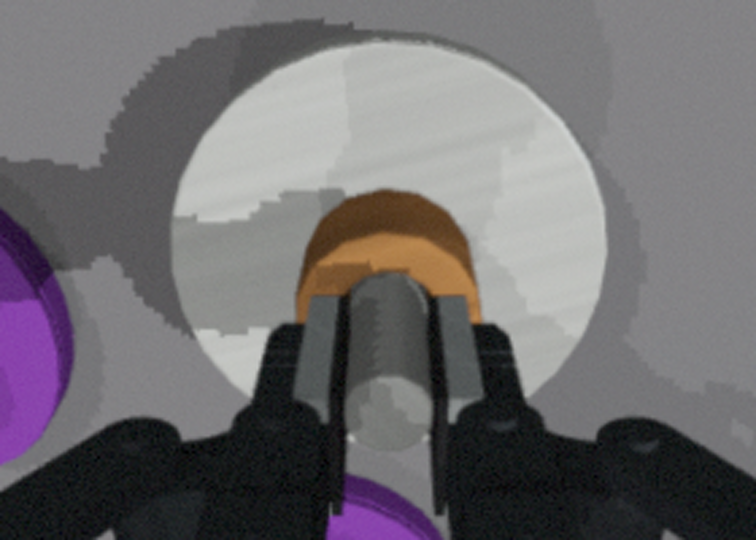

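View pics/g3_s.png

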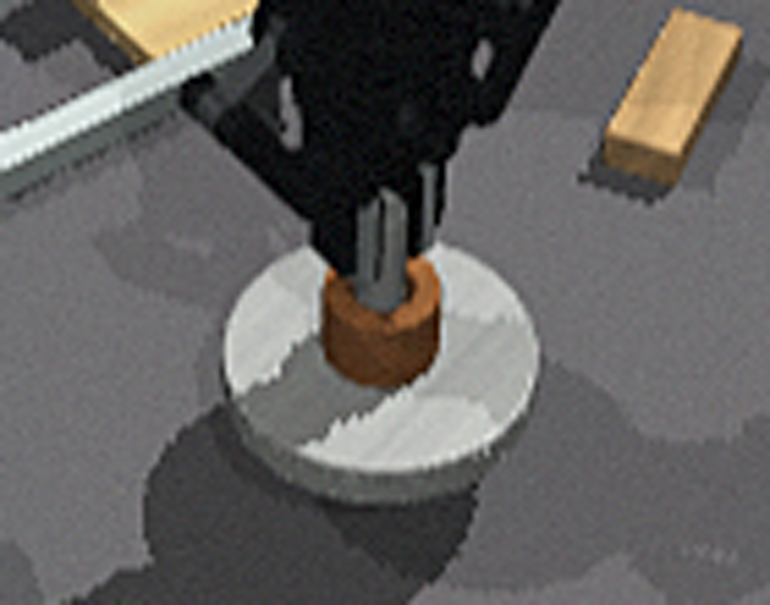

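{"name": "play_rows", "arguments": {"moves": [{"x": 0,"y": 0,"z": 2,"turn": 0,"jaw": 0.5},{"x": 0.5,"y": -0.8,"z": 2.5,"turn": 0,"jaw": 0.5},{"x": 1.4,"y": -2,"z": 2.5,"turn": 0,"jaw": 0.5},{"x": 1.7,"y": -2.5,"z": 2,"turn": 0,"jaw": 0.5},{"x": 1.9,"y": -2.8,"z": 1.5,"turn": 0,"jaw": 0.5},{"x": 1.9,"y": -2.8,"z": 1,"turn": 0,"jaw": 0.5},{"x": 1.9,"y": -2.8,"z": 0.5,"turn": 0,"jaw": 0.5},{"x": 1.8,"y": -2.5,"z": 0,"turn": 0,"jaw": 0.5}]}}

```text
t: 15.92
tool_pos: [0.5054, 0.0828, 0.174]
tool_rot: [-0.096, -2.179, 2.179]
contact_force: [1.0, 0.4, -3.1]
opening: 0.0141
```

{"name": "play_rows", "arguments": {"moves": [{"x": 1.2,"y": -1.6,"z": 0,"turn": 0,"jaw": 0.5},{"x": 0.5,"y": -0.7,"z": 0,"turn": 0,"jaw": 0.5},{"x": 0,"y": 0,"z": 0,"turn": 0,"jaw": 0.5},{"x": 0,"y": 0,"z": 0,"turn": 0,"jaw": 0.5}]}}

```text
t: 16.25
tool_pos: [0.5201, 0.0619, 0.1718]
tool_rot: [-0.09, -2.178, 2.176]
contact_force: [-0.2, 0.6, -3.7]
opening: 0.0136
```

```bash
python3 - <<'E'
from h import *
o=ctrl.get_obs();print(o["tool_pos"],o["q"].round(2),o["t"],o["opening"])
d=eyes.get_image("wrist"); cv2.imwrite("pics/wr6.png",d["img"][:,:,::-1])
Z=dict(mark=.014,tin_mouth=.074,stem_grip=o["tool_pos"][2]+.0452)
for q in Z:
    for r in pinpoint("wrist",q)[:3]: print(q,round(r["score"],2),np.round(r["point"],1),np.round(atz(d,r["point"],Z[q],True),4))
E
```

```text
[0.52012099 0.06185051 0.17177698] [-0.02 -0.17  1.87  0.    1.45  1.63] 16.25 0.013618089318681106
mark 0.67 [454.9  89.1] [ 0.6191 -0.1357  0.014 ]
mark 0.58 [283.7 265.8] [0.4278 0.07   0.014 ]
tin_mouth 0.67 [284.8  75.1] [0.6298 0.0522 0.074 ]
stem_grip 0.59 [282.7 288.2] [0.5205 0.0627 0.217 ]
stem_grip 0.27 [ 27.1 230.3] [0.5591 0.2018 0.217 ]
```

View pics/wr6.png

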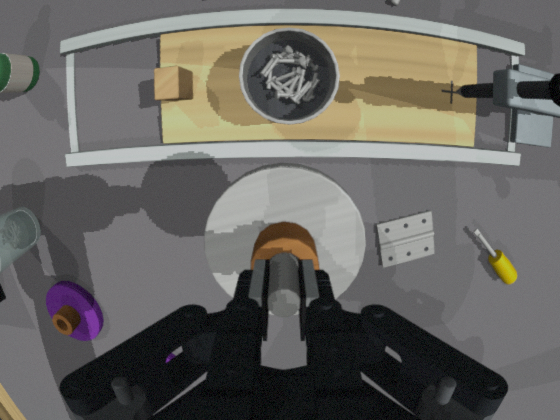

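```bash
python3 - <<'E'
from h import *
d=eyes.get_image("wrist"); I=d["img"][:,:,::-1]
a=cv2.resize(I[20:135,225:355],None,fx=5,fy=5,interpolation=cv2.INTER_CUBIC);cv2.imwrite("pics/t1.png",a)
cv2.imwrite("pics/t2.png",cv2.resize(I[160:330,190:380],None,fx=3.5,fy=3.5,interpolation=cv2.INTER_CUBIC))
cv2.imwrite("pics/t3.png",cv2.resize(I[50:130,420:560],None,fx=5,fy=5,interpolation=cv2.INTER_CUBIC))
E
```

```text
(no output)
```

View pics/t1.png

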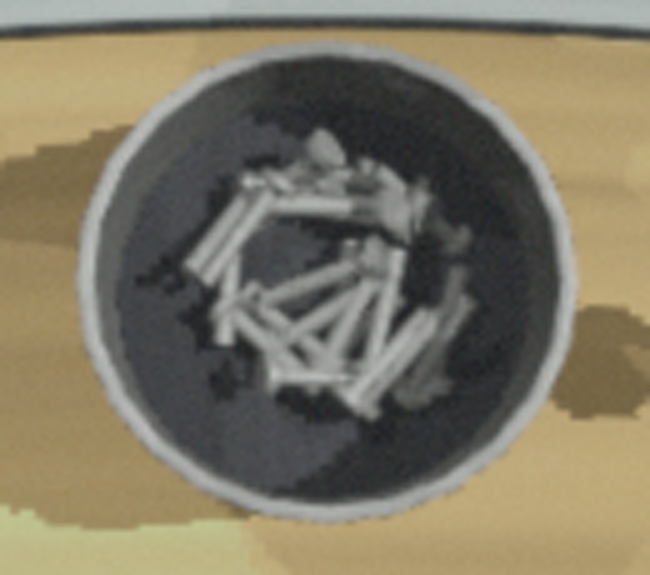

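View pics/t2.png

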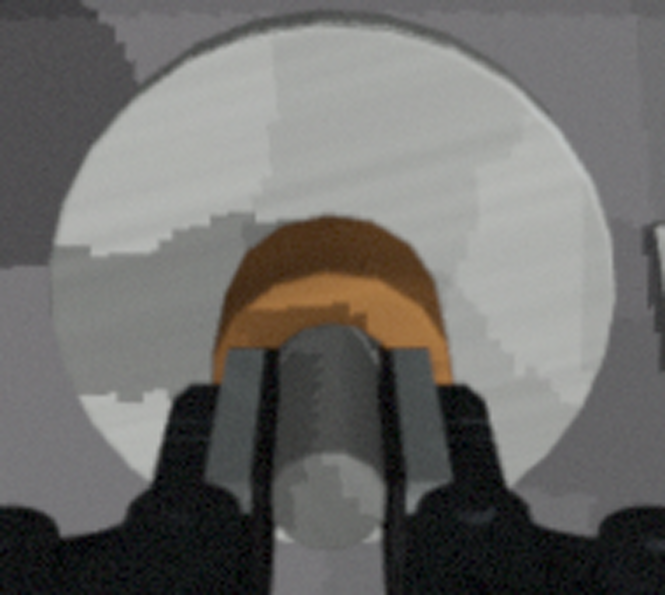

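View pics/t3.png

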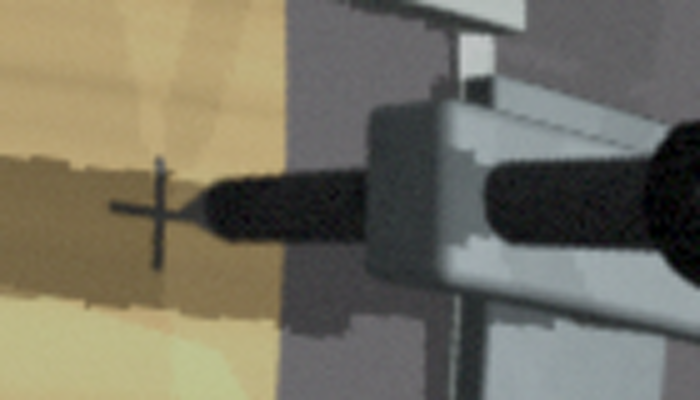

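```bash
python3 - <<'E'
from h import *
d=eyes.get_image("wrist");p=ctrl.get_obs()["tool_pos"];print(p)
tin=atz(d,(225+328/5,20+282/5),.074,True); print("tin",tin)
st=atz(d,(190+329/3.5,160+500/3.5),p[2]+.0572,True); print("stemtop",st, st-p)
# plate: circle top at z = stem_grip-.05; predicted outline
c=st.copy(); c[2]=p[2]+.0452-.050
print([((proj(d,c+[.051*np.cos(a),.051*np.sin(a),0],True)-[190,160])*3.5).round(0).tolist() for a in (0,np.pi/2,-np.pi/2,np.pi/4)])
m=atz(d,(420+158/5,50+212/5),.014,True); print("mark",m, "180 along:",m+.18*np.array([.081,.9967,0]))
for s in (-.005,0,.005): print(s,((proj(d,m+[s*.081,s,.010],True)-[420,50])*5).round(0),((proj(d,m+[s*.081,s,.123],True)-[420,50])*5).round(0))
E
```

```text
[0.52042982 0.06235011 0.17265336]
tin [0.62888335 0.04824399 0.074     ]
stemtop [0.52026072 0.06275842 0.22985336] [-0.0001691   0.00040831  0.0572    ]
[[303.0, 10.0], [44.0, 320.0], [617.0, 277.0], [95.0, 118.0]]
mark [ 0.6161104  -0.13099117  0.014     ] 180 along: [0.6306904  0.04841483 0.014     ]
-0.005 [199. 214.] [535. 206.]
0 [180. 211.] [513. 201.]
0.005 [160. 208.] [490. 196.]
```

{"name": "play_rows", "arguments": {"moves": [{"x": 1,"y": -0.2,"z": 0,"turn": 0,"jaw": 0.5},{"x": 2,"y": -0.2,"z": 0,"turn": 0,"jaw": 0.5},{"x": 2.6,"y": -0.3,"z": -0.5,"turn": 0,"jaw": 0.5},{"x": 2.5,"y": -0.3,"z": -1,"turn": 0,"jaw": 0.5},{"x": 1.9,"y": -0.3,"z": -1,"turn": 0,"jaw": 0.5},{"x": 1,"y": -0.2,"z": -0.8,"turn": 0,"jaw": 0.5},{"x": 0,"y": 0,"z": -0.5,"turn": 0,"jaw": 0.5},{"x": 0,"y": 0,"z": 0,"turn": 0,"jaw": 0.5}]}}

```text
t: 17.22
tool_pos: [0.6302, 0.0466, 0.1326]
tool_rot: [-0.088, -2.177, 2.176]
contact_force: [-0.9, -0.3, -3.9]
opening: 0.014
```

{"name": "play_rows", "arguments": {"moves": [{"x": 0,"y": 0,"z": 0,"turn": 0,"jaw": 0.5},{"x": 0,"y": 0,"z": 0,"turn": 0,"jaw": 0.5},{"x": 0,"y": 0,"z": 0,"turn": 0,"jaw": 0.5}]}}

```text
t: 17.47
tool_pos: [0.6309, 0.0467, 0.1357]
tool_rot: [-0.093, -2.179, 2.179]
contact_force: [-0.3, 0.0, -4.4]
opening: 0.014
```

{"name": "play_rows", "arguments": {"moves": [{"x": -0.1,"y": 0.1,"z": -1,"turn": 0,"jaw": 0.5},{"x": 0,"y": 0,"z": -1,"turn": 0,"jaw": 0.5},{"x": 0,"y": 0,"z": -0.8,"turn": 0,"jaw": 0.5},{"x": 0,"y": 0,"z": 0,"turn": 0,"jaw": 0.5},{"x": 0,"y": 0,"z": 0,"turn": 0,"jaw": 0.5}]}}

```text
t: 17.88
tool_pos: [0.6287, 0.0475, 0.1049]
tool_rot: [-0.089, -2.177, 2.177]
contact_force: [-0.6, 0.0, -3.5]
opening: 0.0138
```

```bash
python3 - <<'E'
from h import *
o=ctrl.get_obs();print(o["tool_pos"],o["t"])
W=eyes.get_image("side");S=eyes.get_image("scene");d=eyes.get_image("wrist")
cv2.imwrite("pics/p1.png",cv2.resize(W["img"][110:250,200:380,::-1],None,fx=4.2,fy=4.2,interpolation=cv2.INTER_CUBIC))
cv2.imwrite("pics/p2.png",cv2.resize(S["img"][190:330,200:380,::-1],None,fx=4.2,fy=4.2,interpolation=cv2.INTER_CUBIC))
cv2.imwrite("pics/p3.png",d["img"][:,:,::-1])
E
```

```text
[0.6286953  0.04753433 0.10494262] 17.8833
```

View pics/p1.png

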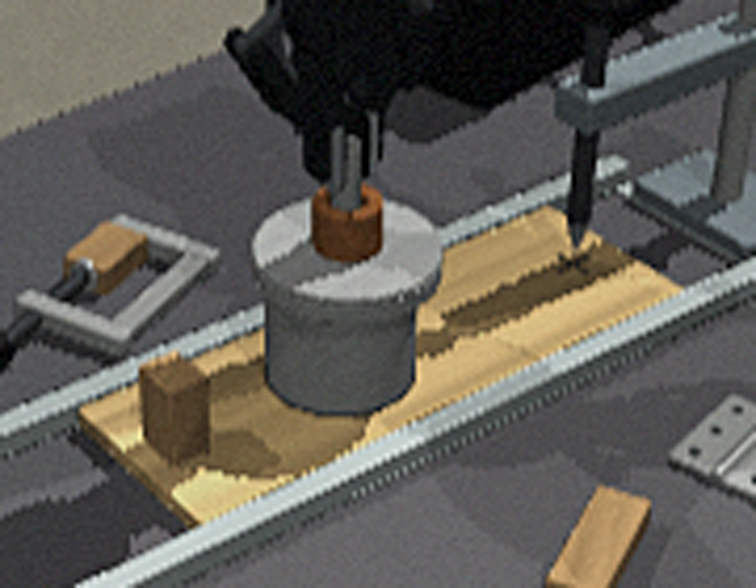

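View pics/p2.png

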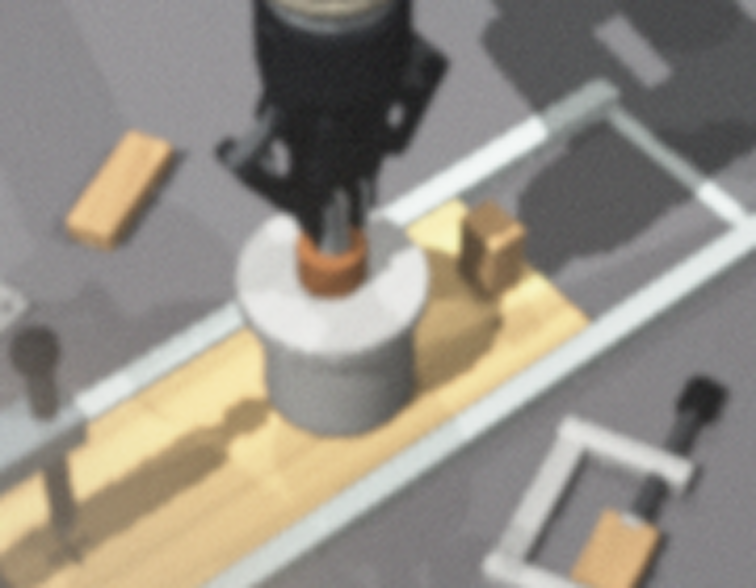

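View pics/p3.png

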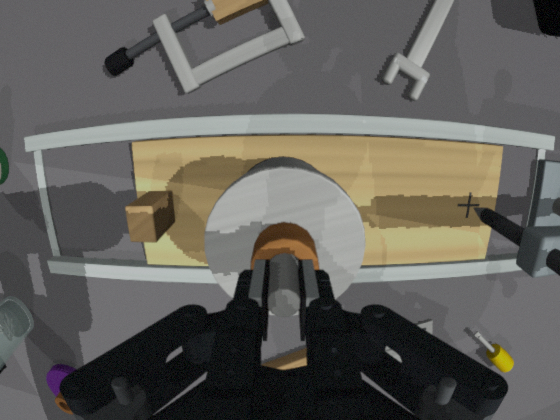

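```bash
python3 - <<'E'
from h import *
W=eyes.get_image("side");S=eyes.get_image("scene")
p=ctrl.get_obs()["tool_pos"];zp=p[2]+.0452-.05
def ext(d,c,r,z0,z1):
    P=np.array([proj(d,[c[0]+r*np.cos(a),c[1]+r*np.sin(a),z]) for a in np.linspace(0,6.283,90) for z in (z0,z1)])
    return P[:,0].min(),P[:,0].max()
for n,d,x0 in (("side",W,200),("scene",S,200)):
    c=np.array([.63,.048])
    e=lambda c,r,a,b:np.round((np.array(ext(d,c,r,a,b))-x0)*4.2,1)
    print(n,"plate",e(p,.051,zp-.016,zp),"tin",e(c,.042,.014,.074), "1mm x,y:",e(c+[.001,0],.042,.014,.074),e(c+[0,.001],.042,.014,.074))
E
```

```text
side plate [243.7 435.5] tin [261.1 416.4] 1mm x,y: [259.9 415.1] [259.7 415.1]
scene plate [235.3 428.4] tin [254.6 410.9] 1mm x,y: [255.8 412.2] [256.  412.2]
```

```bash
python3 - <<'E'
from h import *
W=eyes.get_image("side");S=eyes.get_image("scene")
cv2.imwrite("pics/p4.png",cv2.resize(W["img"][145:215,250:320,::-1],None,fx=8,fy=8,interpolation=cv2.INTER_CUBIC))
cv2.imwrite("pics/p5.png",cv2.resize(S["img"][230:300,250:320,::-1],None,fx=8,fy=8,interpolation=cv2.INTER_CUBIC))
g=lambda im,r,a,b:im["img"][r,a:b].mean(1).round(0).astype(int)
print("side tin");
for r in (190,195,200):print(r,g(W,r,255,310))
print("scene tin")
for r in (280,284,288):print(r,g(S,r,256,306))
E
```

```text
side tin
190 [ 85  74 124 121 121 140 146 159  47  61  70  75  75  70  81  78  87  81
  79  77  80  81  80  77  84  79  81  84  81  84  85  76  78  80  77  69
  74  71  66  69  67  68  77  71  89  90  86  93  87  86  89  84  79  70
 149]
195 [178 124 172 110 113 110  48  56  58  65  66  71  78  69  83  76  82  84
  80  81  85  78  76  79  79  80  82  78  85  79  78  85  76  75  76  75
  70  71  69  71  68  71  73  68 148 142 181 143 131 172 174 175 173 172
 170]
200 [ 78  73  74  76  81  84  89  87  41  71  74  73  76  75  78  79  78  78
  80  76  74  74  80  77  81  78  82  82  78  83  77  76  78  78  80  78
  73  68  73  72  74  73  75  34 192 176 173 173 169 167 166 171 167 161
 159]
scene tin
280 [218 219 218 217 218 208 181 150 143 142 147 149 154 153 152 157 155 154
 150 150 152 150 149 146 146 141 139 138 131 129 125 123 118 113 107 103
  98  96  92  88  86  79  86  94 110 115 121 123 128 131]
284 [205 196 186 185 183 182 175 155 143 143 145 151 154 155 153 156 153 153
 152 152 151 148 147 147 142 140 139 134 132 129 124 121 118 113 110 101
  95  93  89  86  81  85 104 126 155 172 184 193 202 207]
288 [135 134 133 134 135 136 140 153 176 180 164 147 145 150 154 154 152 154
 151 150 150 149 149 146 141 138 136 133 130 124 120 117 113 107 105  99
  95  99 124 153 174 187 195 196 196 193 195 193 191 189]
```

View pics/p4.png

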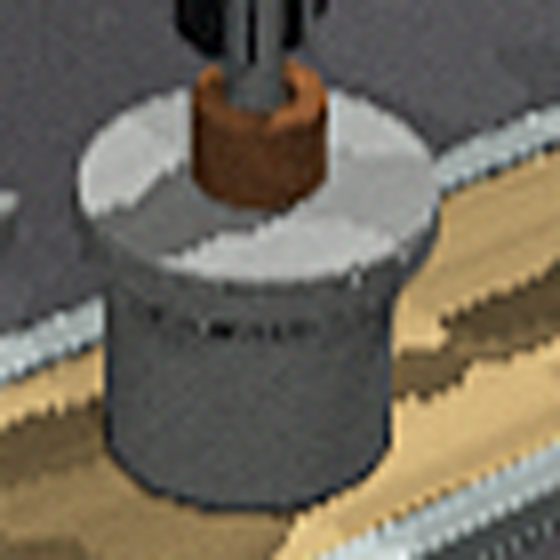

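View pics/p5.png

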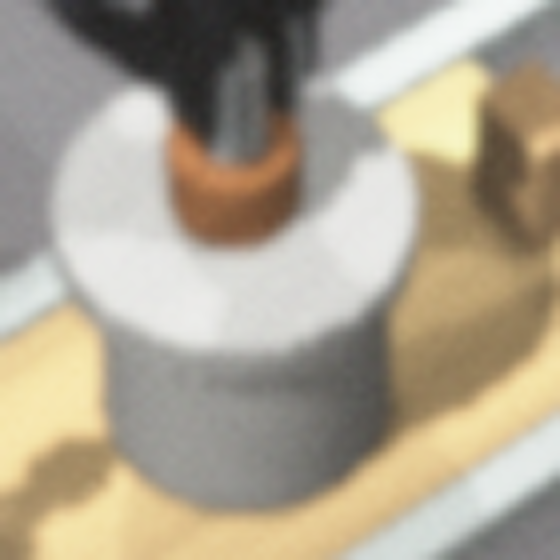

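```bash
python3 - <<'E'
from h import *
W=eyes.get_image("side");S=eyes.get_image("scene")
p=ctrl.get_obs()["tool_pos"];zp=p[2]+.0452-.05;print(p)
A=np.linspace(0,2*np.pi,180)
def ext(d,c,r,zs,off):
    P=np.array([(proj(d,[c[0]+r*np.cos(a),c[1]+r*np.sin(a),z])-off)*8 for a in A for z in zs])
    return np.array([P[:,0].min(),P[:,0].max(),P[:,1].max()])
so=np.array([250,145]);co=np.array([250,230])
def fit(obsS,obsC,r,zs,c0):
    def f(c): return np.r_[ext(W,c,r,zs,so)-obsS,ext(S,c,r,zs,co)-obsC]
    R_=least_squares(f,c0,diff_step=1e-3); print(R_.x.round(4),f(R_.x).round(1))
    for d,o,ob in ((W,so,obsS),(S,co,obsC)):
        q=least_squares(lambda c:ext(d,c,r,zs,o)-ob,c0,diff_step=1e-3);print("   single",q.x.round(4),q.fun.round(1))
fit([77,437,282],[52,420,350],.051,[zp],[.63,.048])
fit([105,391,510],[103,390,512],.042,[.014,.074],[.63,.048])
E
```

```text
[0.63008404 0.04748372 0.10703785]
[0.6282 0.0482] [-10.1  -4.1  -7.4  -6.9  -7.4  -4.9]
   single [0.6245 0.049 ] [-3.4  3.5 -0.5]
   single [0.6308 0.0485] [ 0.1 -0.1  0. ]
[0.6309 0.0491] [-12.7  -2.8   0.3 -13.1  -2.3   0.5]
   single [0.6297 0.0472] [-4.9  4.9 -0.5]
   single [0.6322 0.0509] [-5.4  5.4 -0.3]
```

{"name": "play_rows", "arguments": {"moves": [{"x": 0.15,"y": 0.08,"z": -0.3,"turn": 0,"jaw": 0.5},{"x": 0,"y": 0,"z": -0.3,"turn": 0,"jaw": 0.5},{"x": 0,"y": 0,"z": -0.2,"turn": 0,"jaw": 0.5},{"x": 0,"y": 0,"z": 0,"turn": 0,"jaw": 0.5},{"x": 0,"y": 0,"z": 0,"turn": 0,"jaw": 0.5},{"x": 0,"y": 0,"z": 0,"turn": 0,"jaw": 0.5}]}}

```text
t: 18.83
tool_pos: [0.6313, 0.0483, 0.0986]
tool_rot: [-0.092, -2.178, 2.178]
contact_force: [-0.4, -1.0, -3.8]
opening: 0.0141
```

{"name": "play_rows", "arguments": {"moves": [{"x": 0,"y": 0,"z": -0.15,"turn": 0,"jaw": 0.5},{"x": 0,"y": 0,"z": -0.15,"turn": 0,"jaw": 0.5},{"x": 0,"y": 0,"z": 0,"turn": 0,"jaw": 0.5},{"x": 0,"y": 0,"z": 0,"turn": 0,"jaw": 0.5}]}}

```text
t: 19.17
tool_pos: [0.6312, 0.0483, 0.0955]
tool_rot: [-0.092, -2.178, 2.178]
contact_force: [0.2, -0.1, -2.8]
opening: 0.0141
```

{"name": "play_rows", "arguments": {"moves": [{"x": 0,"y": 0,"z": -0.15,"turn": 0,"jaw": 0.5},{"x": 0,"y": 0,"z": -0.15,"turn": 0,"jaw": 0.5},{"x": 0,"y": 0,"z": 0,"turn": 0,"jaw": 0.5},{"x": 0,"y": 0,"z": 0,"turn": 0,"jaw": 0.5}]}}

```text
t: 19.5
tool_pos: [0.6312, 0.0483, 0.0925]
tool_rot: [-0.092, -2.178, 2.178]
contact_force: [-0.2, 0.0, -2.9]
opening: 0.0145
```

{"name": "play_rows", "arguments": {"moves": [{"x": 0,"y": 0,"z": -0.15,"turn": 0,"jaw": 0.5},{"x": 0,"y": 0,"z": -0.15,"turn": 0,"jaw": 0.5},{"x": 0,"y": 0,"z": 0,"turn": 0,"jaw": 0.5},{"x": 0,"y": 0,"z": 0,"turn": 0,"jaw": 0.5}]}}

```text
t: 19.83
tool_pos: [0.6312, 0.0483, 0.0895]
tool_rot: [-0.092, -2.178, 2.178]
contact_force: [1.1, 0.7, -3.6]
opening: 0.0142
```

{"name": "play_rows", "arguments": {"moves": [{"x": 0,"y": 0,"z": -0.15,"turn": 0,"jaw": 0.5},{"x": 0,"y": 0,"z": -0.1,"turn": 0,"jaw": 0.5},{"x": 0,"y": 0,"z": 0,"turn": 0,"jaw": 0.5},{"x": 0,"y": 0,"z": 0,"turn": 0,"jaw": 0.5}]}}

```text
t: 20.17
tool_pos: [0.6315, 0.0483, 0.0873]
tool_rot: [-0.092, -2.178, 2.178]
contact_force: [-0.1, 0.6, -2.1]
opening: 0.0143
```

```bash
python3 - <<'E'
from h import *
o=ctrl.get_obs();print(o["tool_pos"],o["t"])
W=eyes.get_image("side");S=eyes.get_image("scene")
cv2.imwrite("pics/q1.png",cv2.resize(W["img"][145:215,250:320,::-1],None,fx=8,fy=8,interpolation=cv2.INTER_CUBIC))
cv2.imwrite("pics/q2.png",cv2.resize(S["img"][230:300,250:320,::-1],None,fx=8,fy=8,interpolation=cv2.INTER_CUBIC))
E
```

```text
[0.63145432 0.04829288 0.087317  ] 20.1667
```

View pics/q1.png

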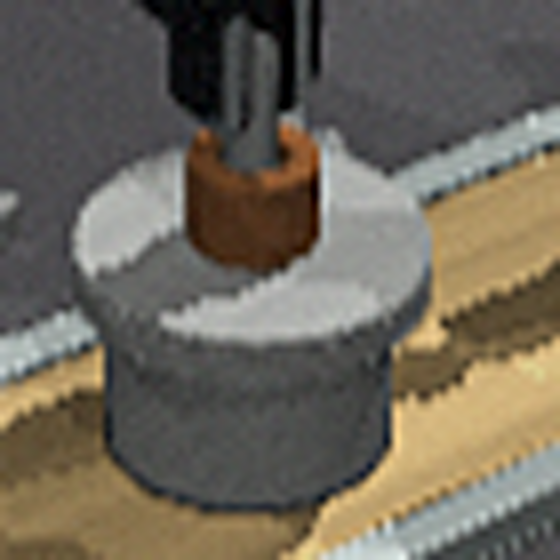

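{"name": "play_rows", "arguments": {"moves": [{"x": 0,"y": 0,"z": -0.08,"turn": 0,"jaw": 0.5},{"x": 0,"y": 0,"z": 0,"turn": 0,"jaw": 0.5},{"x": 0,"y": 0,"z": 0,"turn": 0,"jaw": 0.5}]}}

```text
t: 20.52
tool_pos: [0.6315, 0.0483, 0.0873]
tool_rot: [-0.092, -2.178, 2.178]
contact_force: [-2.9, 0.2, 3.0]
opening: 0.014
```

{"name": "play_rows", "arguments": {"moves": [{"x": 0,"y": 0,"z": -0.08,"turn": 0,"jaw": 0.5},{"x": 0,"y": 0,"z": 0,"turn": 0,"jaw": 0.5},{"x": 0,"y": 0,"z": 0,"turn": 0,"jaw": 0.5}]}}

```text
t: 20.77
tool_pos: [0.6315, 0.0483, 0.0873]
tool_rot: [-0.092, -2.178, 2.178]
contact_force: [-6.1, 0.5, 6.3]
opening: 0.0139
```

{"name": "play_rows", "arguments": {"moves": [{"x": 0,"y": 0,"z": 0.1,"turn": 0,"jaw": 0.5},{"x": 0,"y": 0,"z": 0,"turn": 0,"jaw": 0.5}]}}

```text
t: 20.93
tool_pos: [0.6317, 0.0483, 0.0873]
tool_rot: [-0.093, -2.179, 2.179]
contact_force: [-3.4, 0.2, 3.1]
opening: 0.0141
```

{"name": "play_rows", "arguments": {"moves": [{"x": 0,"y": 0,"z": 0,"turn": 0,"jaw": 2},{"x": 0,"y": 0,"z": 0,"turn": 0,"jaw": 2.8},{"x": 0,"y": 0,"z": 0,"turn": 0,"jaw": 2.8},{"x": 0,"y": 0,"z": 0,"turn": 0,"jaw": 2.8},{"x": 0,"y": 0,"z": 0,"turn": 0,"jaw": 2.8}]}}

```text
t: 21.35
tool_pos: [0.6314, 0.0483, 0.0864]
tool_rot: [-0.092, -2.178, 2.178]
contact_force: [-0.2, -0.1, 0.6]
opening: 0.0279
```

```bash
python3 look.py r1
```

```text
[0.6314 0.0483 0.0864] 21.35 0.027922160235209638
side crop 210 110
```

View pics/r1_w.png

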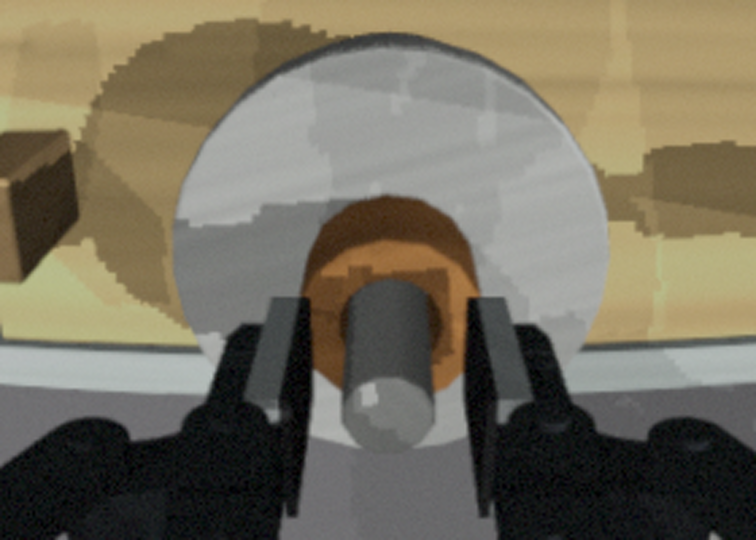

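View pics/r1_s.png

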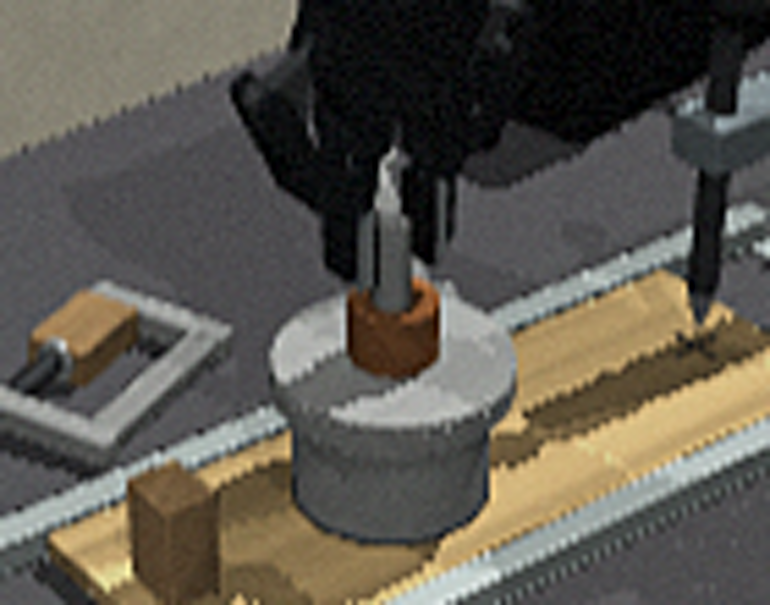

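{"name": "play_rows", "arguments": {"moves": [{"x": 0,"y": 0,"z": 0,"turn": 0,"jaw": 6},{"x": 0,"y": 0,"z": 0,"turn": 0,"jaw": 6},{"x": 0,"y": 0,"z": 0,"turn": 0,"jaw": 6},{"x": 0,"y": 0,"z": 0,"turn": 0,"jaw": 6},{"x": 0,"y": 0,"z": -0.8,"turn": 0,"jaw": 6},{"x": 0,"y": 0,"z": -0.8,"turn": 0,"jaw": 6},{"x": 0,"y": 0,"z": -0.6,"turn": 0,"jaw": 6},{"x": 0,"y": 0,"z": 0,"turn": 0,"jaw": 6}]}}

```text
t: 22.12
tool_pos: [0.6295, 0.0483, 0.0617]
tool_rot: [-0.087, -2.176, 2.176]
contact_force: [-0.1, 0.3, -0.8]
opening: 0.0602
```

```bash
python3 look.py r2
```

```text
[0.6295 0.0483 0.0617] 22.1167 0.0601578055620426
side crop 211 120
```

View pics/r2_w.png

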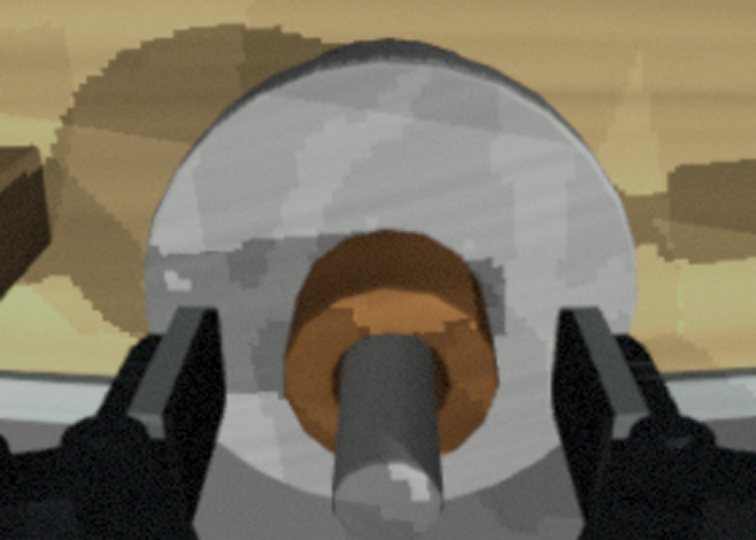

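View pics/r2_s.png

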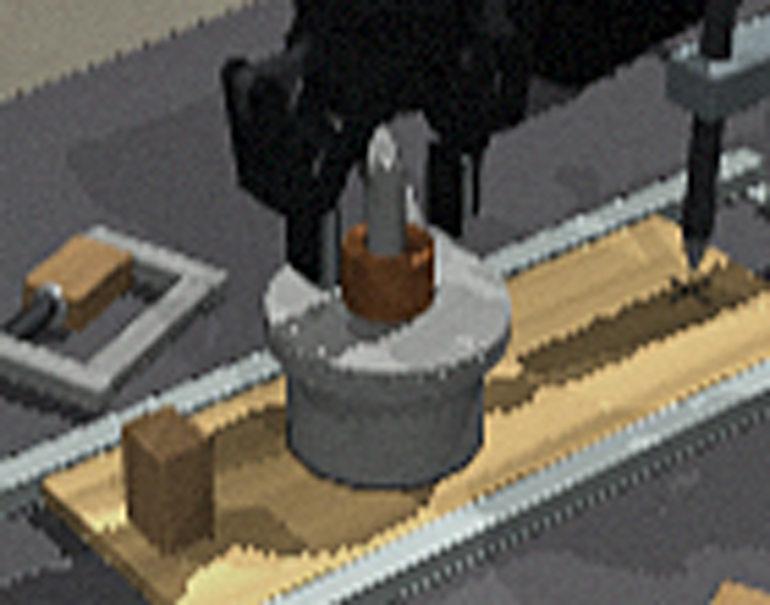

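{"name": "play_rows", "arguments": {"moves": [{"x": 0,"y": 0,"z": -0.4,"turn": 0,"jaw": 6},{"x": 0,"y": 0,"z": -0.3,"turn": 0,"jaw": 5.5},{"x": 0,"y": 0,"z": 0,"turn": 0,"jaw": 5},{"x": 0,"y": 0,"z": 0,"turn": 0,"jaw": 4.5},{"x": 0,"y": 0,"z": 0,"turn": 0,"jaw": 4.5}]}}

```text
t: 22.63
tool_pos: [0.6315, 0.0483, 0.0578]
tool_rot: [-0.092, -2.178, 2.178]
contact_force: [-0.1, -0.1, 0.5]
opening: 0.045
```

```bash
python3 look.py r3
```

```text
[0.6315 0.0483 0.0578] 22.6333 0.04498505778478015
side crop 210 121
```

View pics/r3_w.png

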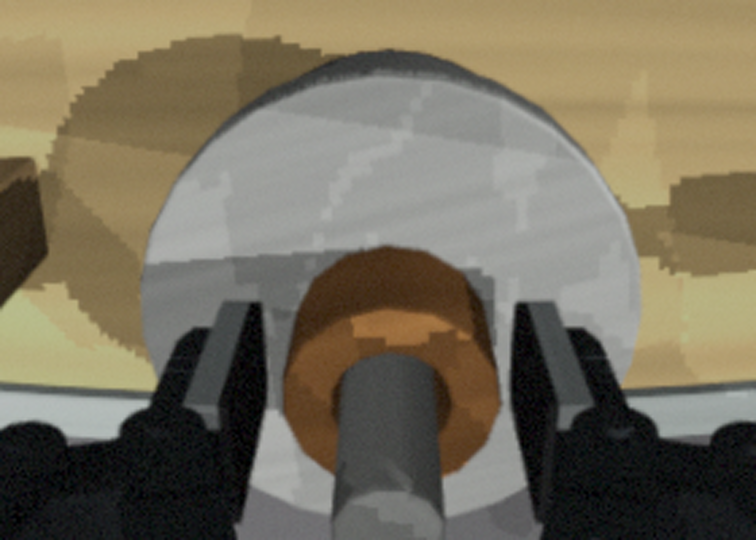

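View pics/r3_s.png

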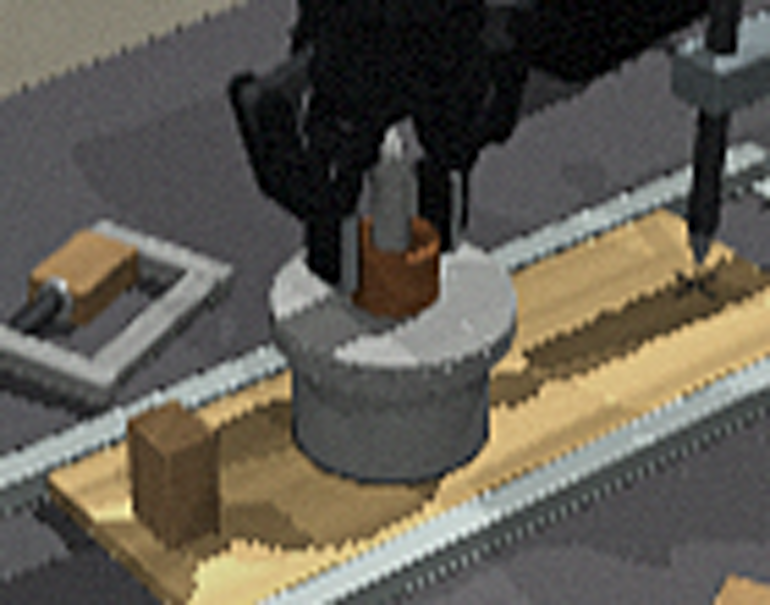

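{"name": "play_rows", "arguments": {"moves": [{"x": 0,"y": 0,"z": -0.2,"turn": 0,"jaw": 4.2},{"x": 0,"y": 0,"z": 0,"turn": 0,"jaw": 3.8},{"x": 0,"y": 0,"z": 0,"turn": 0,"jaw": 3},{"x": 0,"y": 0,"z": 0,"turn": 0,"jaw": 3},{"x": 0,"y": 0,"z": 0,"turn": 0,"jaw": 3},{"x": 0,"y": 0,"z": 0,"turn": 0,"jaw": 3}], "squeeze": 35}}

```text
t: 23.23
tool_pos: [0.6317, 0.0483, 0.056]
tool_rot: [-0.093, -2.179, 2.179]
contact_force: [-0.0, 0.5, 2.5]
opening: 0.0368
```

{"name": "play_rows", "arguments": {"moves": [{"x": 0,"y": 0,"z": 0.2,"turn": 0,"jaw": 3},{"x": 0,"y": 0,"z": 0.2,"turn": 0,"jaw": 3},{"x": 0,"y": 0,"z": 0.2,"turn": 0,"jaw": 3},{"x": 0,"y": 0,"z": 0,"turn": 0,"jaw": 3}]}}

```text
t: 23.57
tool_pos: [0.6312, 0.0483, 0.0616]
tool_rot: [-0.092, -2.178, 2.178]
contact_force: [-0.2, -0.3, -0.6]
opening: 0.0371
```

```bash
python3 look.py r4
```

```text
[0.6312 0.0483 0.0616] 23.5667 0.0370810253771978
side crop 210 120
```

View pics/r4_w.png

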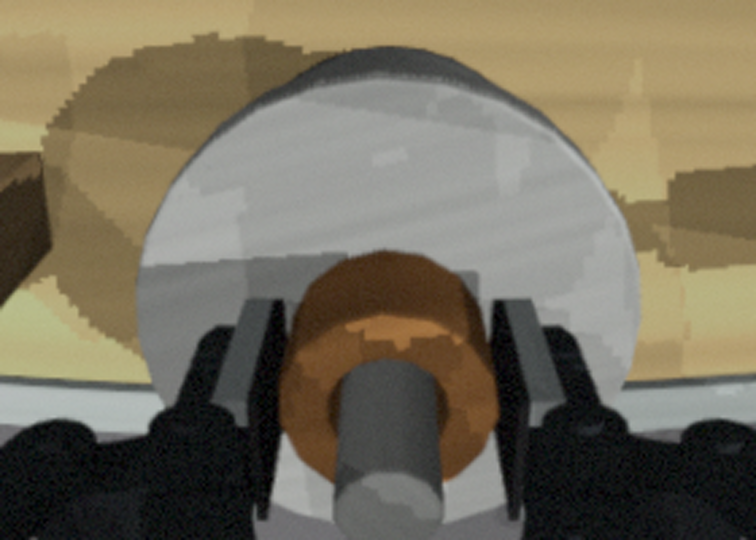

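View pics/r4_s.png

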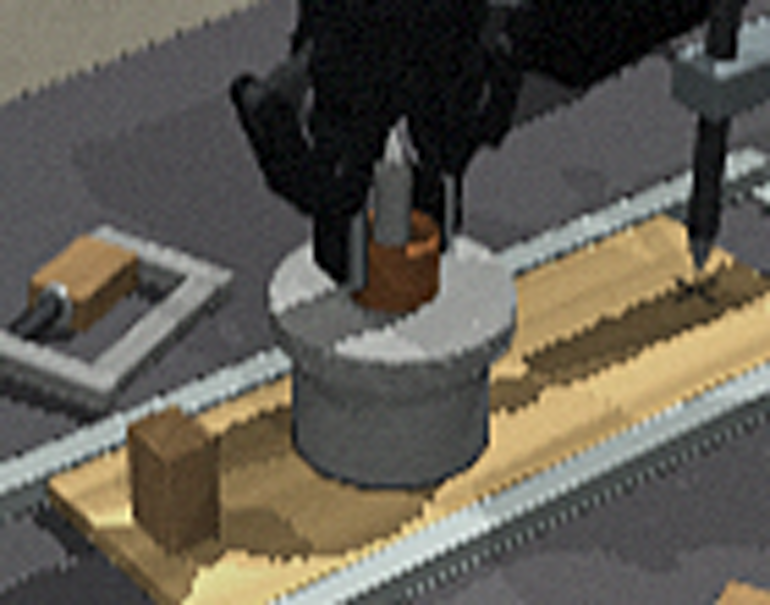

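{"name": "play_rows", "arguments": {"moves": [{"x": 0,"y": 0,"z": 0.3,"turn": 0,"jaw": 3},{"x": 0,"y": 0,"z": 0.4,"turn": 0,"jaw": 3},{"x": 0,"y": 0,"z": 0.4,"turn": 0,"jaw": 3},{"x": 0,"y": 0,"z": 0.4,"turn": 0,"jaw": 3},{"x": 0,"y": 0,"z": 0.4,"turn": 0,"jaw": 3},{"x": 0,"y": 0,"z": 0.3,"turn": 0,"jaw": 3},{"x": 0,"y": 0,"z": 0,"turn": 0,"jaw": 3}]}}

```text
t: 24.25
tool_pos: [0.6321, 0.0483, 0.0849]
tool_rot: [-0.094, -2.179, 2.179]
contact_force: [0.1, 0.4, -1.5]
opening: 0.0372
```

```bash
python3 look.py r5
```

```text
[0.6321 0.0483 0.0849] 24.25 0.03716441953436465
side crop 210 111
```

View pics/r5_w.png

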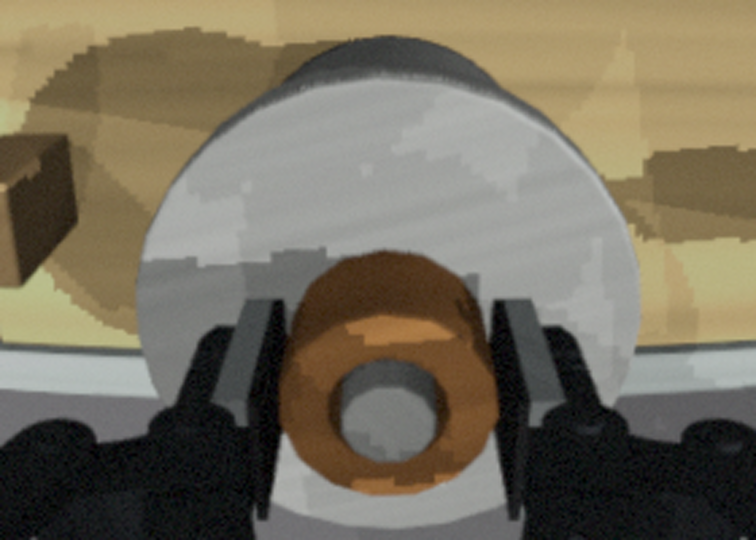

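View pics/r5_s.png

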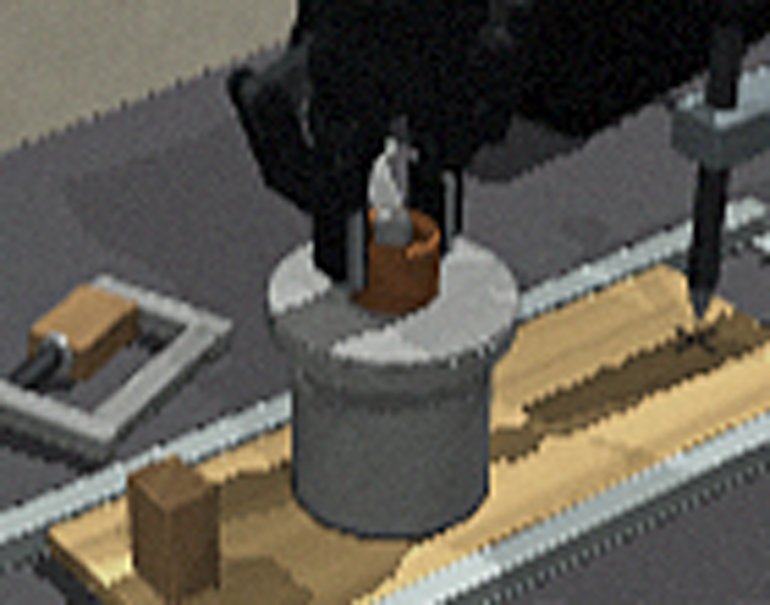

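{"name": "play_rows", "arguments": {"moves": [{"x": -0.05,"y": 0,"z": 0.3,"turn": 0,"jaw": 3},{"x": 0,"y": 0,"z": 0.4,"turn": 0,"jaw": 3},{"x": 0,"y": 0,"z": 0.4,"turn": 0,"jaw": 3},{"x": 0,"y": 0,"z": 0.4,"turn": 0,"jaw": 3},{"x": 0,"y": 0,"z": 0.4,"turn": 0,"jaw": 3},{"x": 0,"y": 0,"z": 0.4,"turn": 0,"jaw": 3},{"x": 0,"y": 0,"z": 0.4,"turn": 0,"jaw": 3},{"x": 0,"y": 0,"z": 0.4,"turn": 0,"jaw": 3}]}}

```text
t: 25.02
tool_pos: [0.6309, 0.0483, 0.1151]
tool_rot: [-0.092, -2.178, 2.178]
contact_force: [0.7, -1.3, -0.7]
opening: 0.0369
```

{"name": "play_rows", "arguments": {"moves": [{"x": 0,"y": 0,"z": 0.5,"turn": 0,"jaw": 3},{"x": 0,"y": 0,"z": 0.5,"turn": 0,"jaw": 3},{"x": 0,"y": 0,"z": 0.5,"turn": 0,"jaw": 3},{"x": 0,"y": 0,"z": 0.5,"turn": 0,"jaw": 3},{"x": 0,"y": 0,"z": 0.5,"turn": 0,"jaw": 3},{"x": 0,"y": 0,"z": 0.5,"turn": 0,"jaw": 3},{"x": 0,"y": 0,"z": 0.5,"turn": 0,"jaw": 3},{"x": 0,"y": 0,"z": 0.5,"turn": 0,"jaw": 3}]}}

```text
t: 25.68
tool_pos: [0.6309, 0.0482, 0.1551]
tool_rot: [-0.092, -2.178, 2.178]
contact_force: [0.1, -0.1, -1.5]
opening: 0.0371
```

{"name": "play_rows", "arguments": {"moves": [{"x": 0,"y": 0,"z": 0.4,"turn": 0,"jaw": 3},{"x": 0,"y": 0,"z": 0.2,"turn": 0,"jaw": 3},{"x": 0,"y": 0,"z": 0,"turn": 0,"jaw": 3},{"x": 0,"y": 0,"z": 0,"turn": 0,"jaw": 3},{"x": 0,"y": 0,"z": 0,"turn": 0,"jaw": 3}]}}

```text
t: 26.1
tool_pos: [0.6306, 0.0483, 0.1602]
tool_rot: [-0.091, -2.178, 2.178]
contact_force: [0.1, 0.2, -1.6]
opening: 0.0373
```

```bash
python3 - <<'E'
from h import *
o=ctrl.get_obs();print(o["tool_pos"],o["t"],o["contact_force"].round(1))
W=eyes.get_image("side");S=eyes.get_image("scene");d=eyes.get_image("wrist")
cv2.imwrite("pics/f1.png",cv2.resize(W["img"][80:250,180:400,::-1],None,fx=3.5,fy=3.5,interpolation=cv2.INTER_CUBIC))
cv2.imwrite("pics/f2.png",cv2.resize(S["img"][190:340,190:390,::-1],None,fx=3.9,fy=3.9,interpolation=cv2.INTER_CUBIC))
cv2.imwrite("pics/f3.png",d["img"][:,:,::-1])
E
```

```text
[0.63062053 0.04830381 0.16018935] 26.1 [ 0.1  0.2 -1.6]
```

View pics/f1.png

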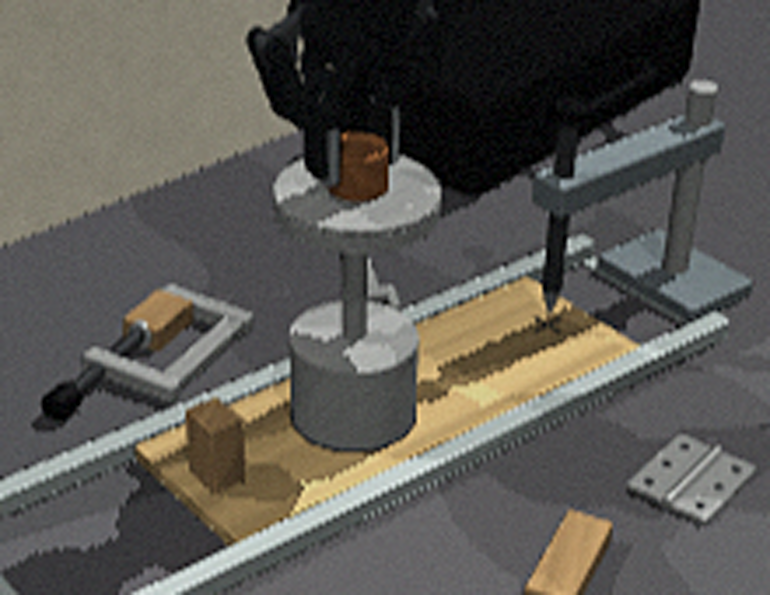

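View pics/f2.png

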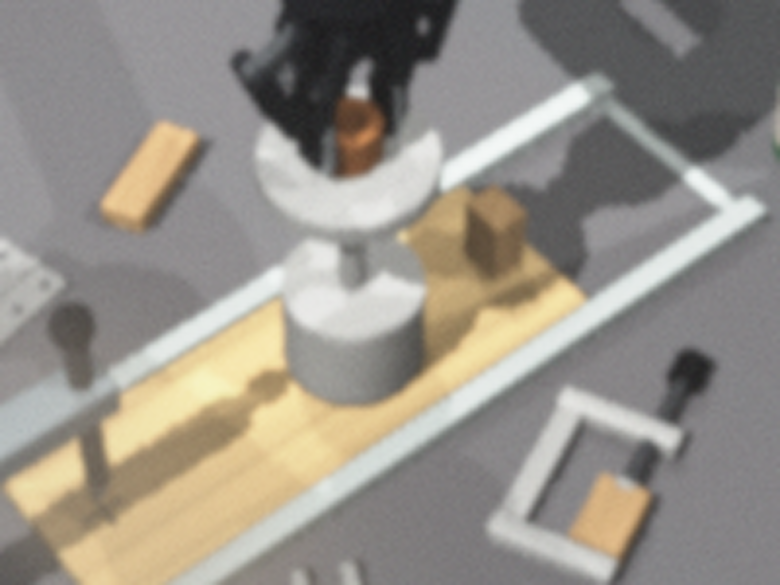

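View pics/f3.png

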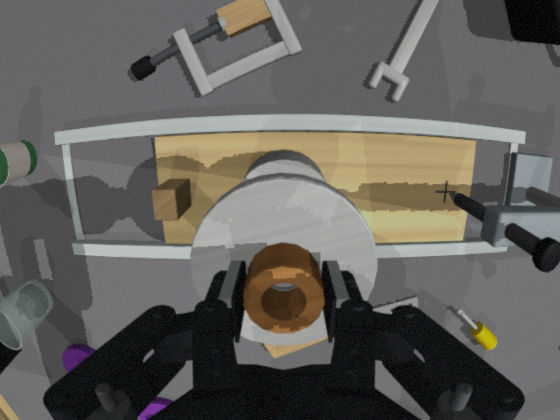

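```bash
python3 -c "
from station import finish_job,ctrl
print(finish_job()); print(ctrl.get_obs()['t'])"
```

```text
the job is handed in; nothing more can be done
None
the job is handed in; nothing more can be done
```

I slid the board about 49 mm by its block until the cross was under the punch. I then carried the nested lids by the stem, seated them in the tin and let go. Last, I lifted the outer lid straight up by its collar. The job was handed in at about 26 s of the 72 s allowed, and no verdict was reported.

**Last checks**
- **Cross:** within about 1 mm of under the punch tip, measured in the side and wrist views after the slide. In the final picture it still looks right under the tip.
- **Inner lid:** flush and level on the tin. Seating contact came at 87.3 mm tool height, against 86.8 mm expected.
- **Outer lid:** held level, with the 1.6 N load roughly matching its weight. It was raised about 104 mm from nested, so its skirt is about 26 mm above the stem's top.
- **Other things on the table:** I touched nothing else, and those in the final pictures look unmoved. I did not measure their positions again.

**What disagreed**
- **Finger reach:** the real fingertips were about 34 mm above the reported TCP. My first closing on the block therefore shut on air above it without moving anything. I used that offset from then on.
- **Tin position:** the cameras differed by 2–3 mm on where the tin was, so I moved the lids 1.5 mm in x and 0.8 mm in y before lowering. The plug then went in with no resistance.

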